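# Move the larva-tub carriage to the yellow station and clamp it

### The job

On the inspection stage, swing the red clamp lever well up to free the blue carriage, slide the carriage along its rail until its green pointer points at the yellow tag, then swing the lever fully down again so that the carriage is clamped there. Do not bump the white lamp bar above it, and leave the loose tubs, box and bottle around it where they stand.

Things in the scene. Friction and masses are not known exactly. Their poses are not given: they have to be found in the camera images.
- stage: Grey inspection stage fixed to the table: base plate 250 x 540 mm, 12 mm thick, with a rail along its y. Origin on the table, below the lever's hinge line and midway along the rail. Its x points away from the robot's side, y along the rail, z up; base plate x -110 to 140 mm. Post 25 mm square at x 115, y +-255, up to z 302 mm.
- lamp: White lamp bar fixed to the stage, 50 mm deep and 500 mm long along the rail, above the lever; stage frame: it fills x -60 to -10, y -250 to 250, z 270 to 302 mm; arms run back from its ends to the posts. It blocks a gripper coming straight down on the lever: reach in from the robot's side with the tool tilted 30 to 45 degrees.
- carriage (a joint): Position in m of the blue carriage along the stage's y, 0 at mid-rail, range -0.125 to 0.125. The carriage plate is 165 x 110 mm (stage x -45 to 120), top 50 mm above the table, and carries a fixed tub of substrate (88 mm wide, blue lid, top at 125 mm, centred 66 mm behind the hinge). Free, it slides at about 2 to 5 N; clamped, a cam brake holds it.
- clamp (a joint): Clamp lever angle in rad: 0 = fully down, clamped (the lever points to the robot's side, 15 degrees above level); it comes free at about 0.3; 0.9 = fully up (67 degrees above level). It stays where it is left. The hinge lies along the stage's y, at stage x 0, 62 mm above the table, in the middle of the carriage (stage y = the carriage value).
- lever_grip (a point): Centre of the lever's red grip, 82 mm from the hinge. The grip is 52 mm long (53 to 105 mm from the hinge), 18 mm wide along the rail and 16 mm thick; origin axes as the lever's body, which turns about its y.
- pointer_tip (a point): Tip of the carriage's green pointer, 6 mm wide, on the carriage's robot side, 38 mm towards stage -y of the lever, 78 mm to the robot's side of the hinge, 30 mm above the table.
- tag_yellow: Yellow tag fixed on the strip in front of the rail, 14 mm wide along the rail, 30 mm across, 3 mm thick; origin at the centre of its underside, axes as the stage's. The pointer tip comes to stand just above its rear edge.
- tag_blue: Blue tag of the same shape, another station: not wanted now.
- small_tub: Loose small tub, 60 mm wide, 55 mm high, white lid, standing on one end of the stage's base plate. Leave it.
- larva_box: Loose clear box with blue lid, 112 x 190 x 167 mm, at the left. Leave it.
- tall_tub: Loose tub, 90 mm wide, 85 mm high, white lid, at the left. Leave it.
- red_tub: Loose tub, 90 mm wide, 75 mm high, red lid, at the right. Leave it.
- mist_bottle: Loose white bottle, 68 mm wide, 190 mm high, green cap, at the right. Leave it.

How it is judged:
By the outcome, as a careful person would: the job done as asked, in the order asked, and still so for the second after the job is handed in, with the robot touching nothing.
It also fails if it takes over 40 s, if anything falls off the work surface, if the arm or the gripper's body presses on something with over 40 N, if the wrist force passes 120 N, or if a joint passes its speed limit or range.

### The arm

A 6-joint arm with a two-finger parallel gripper is mounted at the origin on the work surface. World frame = base frame: x ahead of the robot, y to its left, z up, the work surface at z = 0. Lengths are in m, angles in rad, forces in N, time in s.
With the tool pointing down it reaches from about 0.4 to 0.825 m from the base axis. Payload 7 kg.
Tool frame: the origin (TCP) lies midway between the tips of the shut fingers; the grasp point (between the pads) lies 19 mm behind it; z points along the fingers, y is the line along which they close (so a half turn about z gives the same grasp; the last joint's range is limited). The gripper opens to 88 mm and grips with 3 to 60 N. Pads are 19 mm wide; open, the fingers measure 130 mm over their backs; the gripper's body (78 mm by 193 mm) begins 47 mm behind the grasp point.
Start: joints at [1.608, 0.359, 0.012, 0, -1.224, -0.288], TCP at [0.168, 0.654, 0.227] pointing down, gripper open.
Joint ranges: [-3.07, 3.07], [-1.43, 2.12], [-1.02, 1.25], [-3.03, 1.67], [-3.05, -0], [-3.03, 3.03]. Speed limits (rad/s): [2.39, 2.39, 3.01, 3.14, 3.14, 3.14].

### API

Orientations are given as a 3x3 rotation matrix whose columns are the frame's x, y, z axes.
In Python, from plant import * gives the robot as it stands.
- The arm moves only by the tool apply_moves, never from a script. Its argument "targets" is one flat list of numbers, 7 for each row, row after row: the closure, from 0 (fully open) to 1 (shut), then the shift along the tool's x, y, z in m, then the turn, a rotation vector about the tool's x, y, z in rad. In form: [fingers, x, y, z, wx, wy, wz, fingers, x, y, z, wx, wy, wz, ...]. A call has 1 to 20 rows; each row is the pose to reach, as a shift and turn from the pose commanded when the call began, along the tool's axes at that moment; what a row does not reach only later rows make up. A row lasts 1/12 s, in which the tool goes at most 41.7 mm and 7.16 degrees, less where a joint would pass 70% of its speed; a pose out of reach is approached as far as the arm can. A call with a gripper value outside its range is refused whole. The fingers move at their own pace and stop on an object; the grip force is fixed at half the most. Time passes only in rows, so rows that repeat a pose let the fingers close. It gives the time, the measured TCP pose, the force, the opening and the grip force at its end, in the units of the state.
- get_state(): the state, without advancing time (a new reading comes with each control period).
- capture(name): name is "scene" or "side" or "wrist"; returns a dict with "image" (384x512x3 uint8, blue, green, red), "z_map" (384x512 float32, m along the optical axis (not along the pixel's ray), 0 where there is no reading), "fx", "fy", "cx", "cy" (pixels), "position" and "orientation" of the camera in the world. Camera axes: x right, y up, looking along -z (the intrinsics and any distortion apply to the point x, -y, -z); pixel columns grow to the right and rows downward; lengths in m; the calibration is good to about 2 mm. A picture is of the moment at which its call begins.
- sign_off(): hands the job in; it is judged then, once.
The state is a dict: "time": time; "joint_pos": joint angles; "qd": joint speeds; "effort": joint torques, N m; "tool_pos": TCP position; "ee_rot": TCP orientation; "force": force on the tool from outside, world axes, zero at the start; "moment": the same for the moment, N m; "grip_width": finger opening in m; "grasp_force": force on a finger pad.
Only numpy, scipy, OpenCV 4.12 (cv2) and the standard library are available. Lean on these libraries where they do the work, as an engineer would, in place of code of your own. Each camera call takes 0.05 s, during which the arm holds its last target. There are 200 camera calls.

## Working session

There is one attempt and no reset: what is moved stays moved. The work goes in short steps, Python scripts to look and compute and a tool call to move; the robot and the scene stay as the last step left them, time stands still between calls to the robot, and variables do not carry over. Pictures are saved under pics/ and viewed, at most 10 in all, crops included, and the job is handed in when it is done.

Besides the shell and the picture viewer there is one more tool, called after "Request:" by a JSON object that holds its "fn" and its "kwargs", one argument or row to a line. apply_moves: Moves the arm, as the interface text tells. Its arguments: {"type":"object","properties":{"targets":{"type":"array","items":{"type":"number"}}},"required":["targets"]}

```bash
mkdir -p pics; ls; python3 - <<'E'
from plant import *
import cv2,numpy as np
s=get_state();print(s)
ims=[]
for n in("scene","side"):
    c=capture(n);np.savez(n+'.npz',**c);ims.append(c['image']);print(n,c['fx'],c['cx'],c['cy'],c['position'],c['orientation'],[k for k in c])
cv2.imwrite('pics/a.png',cv2.resize(ims[0],(768,576)));cv2.imwrite('pics/b.png',cv2.resize(ims[1],(768,576)))
E
```

```text
pics
{'time': 0.0, 'joint_pos': array([ 1.60809574e+00,  3.59369501e-01,  1.10837946e-02, -3.51254572e-04,
       -1.22410080e+00, -2.88087938e-01]), 'qd': array([-1.84618118e-03, -2.55192638e-04,  7.01857644e-04, -1.05944750e-04,
        9.35955157e-05,  1.13013385e-03]), 'effort': array([-8.07803626e-04, -5.82713842e+01,  2.93068850e+01,  6.99778005e+00,
        7.14774389e-03, -1.51418249e-04]), 'tool_pos': array([0.16742532, 0.65341197, 0.22564458]), 'ee_rot': array([[ 9.68687363e-01, -2.48283545e-01, -2.70827092e-04],
       [-2.48283656e-01, -9.68686049e-01, -1.60137325e-03],
       [ 1.35248202e-04,  1.61847197e-03, -9.99998681e-01]]), 'force': array([ 0.57125269, -0.56446303, -0.1825619 ]), 'moment': array([ 0.04131448,  0.01062424, -0.00880451]), 'grasp_force': 0.0, 'grip_width': 0.08752937638547056}
scene 452.3446312102397 255.09725036268645 190.70701089480679 [ 1.45339165 -0.34707328  1.34073714] [[ 0.35759865 -0.73190963  0.58002716]
 [ 0.9338401   0.28564895 -0.21528431]
 [-0.00811549  0.618638    0.78563424]] ['image', 'z_map', 'fx', 'fy', 'cx', 'cy', 'position', 'orientation']
side 428.88781014957783 259.7956758389203 183.39380815477386 [-0.03796102 -0.58494778  0.94691963] [[ 0.69924729  0.51392773 -0.49692205]
 [-0.71486159  0.49770621 -0.4911837 ]
 [-0.00511174  0.69868936  0.71540691]] ['image', 'z_map', 'fx', 'fy', 'cx', 'cy', 'position', 'orientation']
```

View pics/a.png

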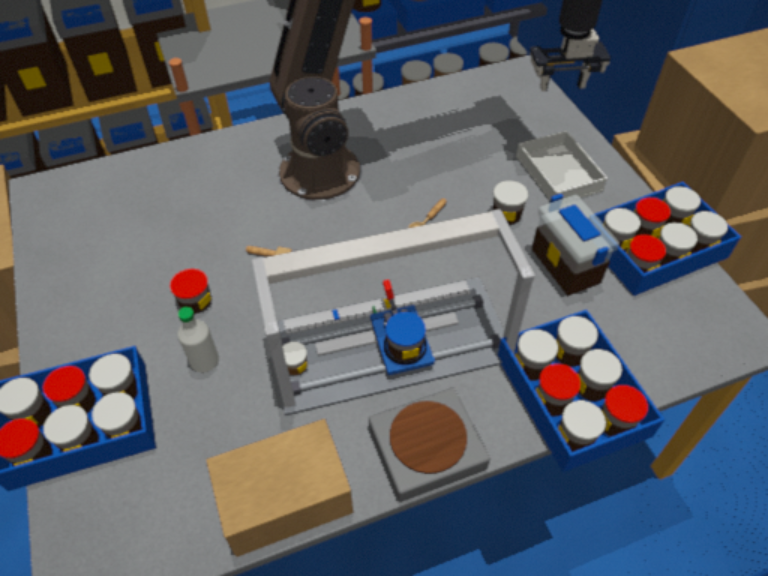

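View pics/b.png

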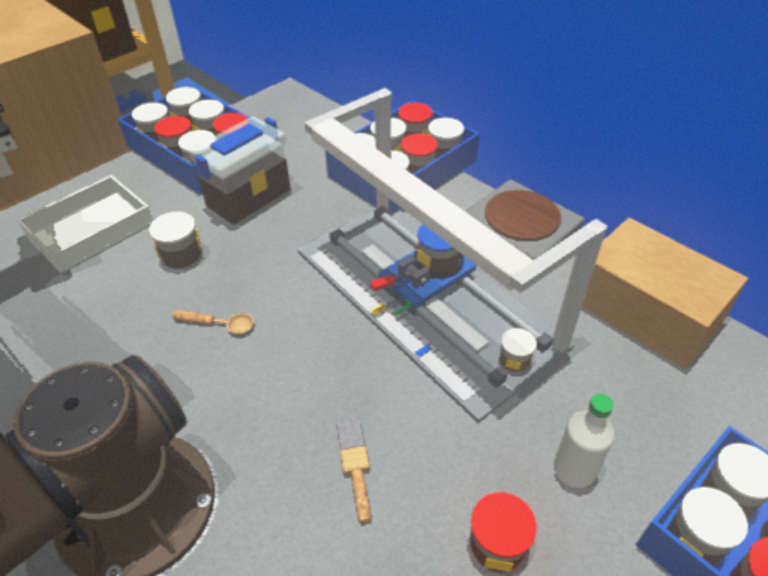

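The views show the stage in front of the arm. In the side view (768 px wide), the red grip is at (383,283), the yellow tag at (378,309), the green pointer at (403,306) and the blue tag at (423,350). The lamp bar runs from (320,125) to (525,275).

```bash
cat >h.py <<'E'
import numpy as np,cv2
def rays(c,uv):
    uv=np.atleast_2d(uv).astype(float)
    d=np.c_[(uv[:,0]-c['cx'])/c['fx'],-(uv[:,1]-c['cy'])/c['fy'],-np.ones(len(uv))]
    return d@np.array(c['orientation']).T
def onplane(c,uv,z):
    d=rays(c,uv);p=np.array(c['position']);return p+d*((z-p[2])/d[:,2])[:,None]
def cloud(c):
    h,w=c['z_map'].shape;u,v=np.meshgrid(np.arange(w),np.arange(h))
    P=np.array(c['position'])+rays(c,np.c_[u.ravel(),v.ravel()])*c['z_map'].ravel()[:,None]
    P=P.reshape(h,w,3);P[c['z_map']==0]=np.nan;return P
H=dict(red=[((0,150,100),(6,255,255)),((174,150,100),(180,255,255))],yellow=[((20,150,120),(33,255,255))],
 green=[((45,120,50),(80,255,255))],blue=[((100,150,80),(125,255,255))])
def mask(c,col):
    hsv=cv2.cvtColor(c['image'],cv2.COLOR_BGR2HSV);m=0
    for a,b in H[col]: m=m|cv2.inRange(hsv,a,b)
    return m
def blobs(c,col,z,box):
    n,l,st,ce=cv2.connectedComponentsWithStats(mask(c,col));P=cloud(c)
    for i in range(1,n):
        if st[i,4]<4: continue
        if box[0]<=ce[i][0]<=box[2] and box[1]<=ce[i][1]<=box[3]:
            q=np.nanmedian(P[l==i],0);print(col,ce[i].round(1),st[i],'depth',q.round(4),'plane',onplane(c,ce[i],z)[0].round(4))
E
python3 - <<'E'
from h import *
for n,box in(('scene',(180,150,345,260)),('side',(220,170,300,245))):
    c=dict(np.load(n+'.npz'));P=cloud(c)
    print(n)
    for col,z in(('red',.085),('yellow',.017),('green',.03),('blue',.017)): blobs(c,col,z,box)
    m=(P[...,2]>.29)&(P[...,2]<.312)&(P[...,0]>.3)&(P[...,0]<.9)&(np.abs(P[...,1])<.5)&(c['image'].min(2)>120)
    n_,l,st,ce=cv2.connectedComponentsWithStats(m.astype(np.uint8));i=1+np.argmax(st[1:,4]);m=l==i
    Q=P[m];print(len(Q),'z',np.median(Q[:,2]))
    v,u=np.nonzero(m);X=onplane(c,np.c_[u,v],.302)[:,:2]
    r=cv2.minAreaRect(X.astype(np.float32));print(r,cv2.boxPoints(r).round(4).tolist())
    np.save(n+'_top.npy',X)
E
```

```text
scene
red [258.5 192.5] [256 187   6  13  51] depth [0.5412 0.0034 0.0904] plane [0.5383 0.0052 0.085 ]
yellow [257.2 200.2] [256 199   3   3   6] depth [0.5232 0.0063 0.0209] plane [0.52  0.007 0.017]
yellow [276.5 233. ] [275 232   4   3   8] depth [ 0.7226 -0.0047  0.0926] plane [0.6774 0.0181 0.017 ]
yellow [270.5 234.5] [269 234   4   2   8] depth [ 0.7221 -0.024   0.0964] plane [ 0.6756 -0.0037  0.017 ]
yellow [200.8 244.1] [198 242   6   5  14] depth [ 0.6415 -0.242   0.0427] plane [ 0.6251 -0.2399  0.017 ]
blue [267.5 224.5] [247 204  43  46 915] depth [ 0.685  -0.02    0.1199] plane [0.6334 0.0022 0.017 ]
blue [223.4 209.5] [222 207   4   6  17] depth [ 0.5137 -0.1222  0.0176] plane [ 0.515  -0.1217  0.017 ]
blue [343.8 232.8] [343 231   2   4   5] depth [0.7601 0.2356 0.0107] plane [0.7611 0.2356 0.017 ]
2814 z 0.30179115079429863
((0.6478658318519592, -0.028457581996917725), (0.5339041352272034, 0.19221557676792145), 83.95777893066406) [[0.5242000222206116, -0.28380000591278076], [0.7153000235557556, -0.30399999022483826], [0.7714999914169312, 0.22689999639987946], [0.5803999900817871, 0.24709999561309814]]
side
red [253.3 188. ] [248 185  13   8  62] depth [0.5296 0.0015 0.0923] plane [0.5355 0.0073 0.085 ]
yellow [251.  206.1] [248 203   7   6  17] depth [0.523  0.0063 0.0189] plane [0.525  0.0079 0.017 ]
blue [295.2 187.1] [291 186  10   4  13] depth [ 0.6429 -0.0528  0.0492] plane [ 0.6708 -0.0336  0.017 ]
blue [281.8 233.3] [278 230   8   7  29] depth [ 0.5128 -0.1222  0.0186] plane [ 0.5139 -0.1222  0.017 ]
4105 z 0.30191679008801675
((0.6403231620788574, -0.030973881483078003), (0.5369858145713806, 0.20142818987369537), 83.93091583251953) [[0.5117999911308289, -0.2872999906539917], [0.7121000289916992, -0.3086000084877014], [0.7688999772071838, 0.22540000081062317], [0.5685999989509583, 0.2467000037431717]]
```

```bash
cat >>h.py <<'E'
from scipy.spatial.transform import Rotation as Ro
YAW=np.radians(-6.05);X=np.array([np.cos(YAW),np.sin(YAW),0]);Y=np.array([-X[1],X[0],0]);Z=np.array([0,0,1.])
O=np.array([.6143,-.026,0])
def toS(p): return (np.atleast_2d(p)-O)@np.c_[X,Y,Z]
def toW(s): return O+np.c_[X,Y,Z]@np.array(s)
def tilt(deg):
    s,c=np.sin(np.radians(deg)),np.cos(np.radians(deg));return np.c_[c*X+s*Z,-Y,s*X-c*Z]
def rel(st,p,R):
    R0=st['ee_rot'];return np.r_[R0.T@(p-st['tool_pos']),Ro.from_matrix(R0.T@R).as_rotvec()].round(4)
E
python3 - <<'E'
from plant import *
from h import *
print(rel(get_state(),np.array([.43,.03,.27]),tilt(45)), toS([.43,.03,.27]))
c=dict(np.load('side.npz'));hsv=cv2.cvtColor(c['image'],cv2.COLOR_BGR2HSV);print(hsv[202:208,258:276].tolist()[2])
E
```

```text
[ 0.4091  0.5388 -0.0434  0.0584  0.7839 -0.1372] [[-0.1891757   0.03626356  0.27      ]]
[[18, 13, 101], [110, 7, 111], [105, 5, 106], [105, 10, 104], [110, 8, 97], [95, 16, 98], [114, 11, 113], [98, 9, 119], [95, 13, 118], [90, 16, 112], [71, 57, 112], [68, 117, 118], [67, 117, 120], [67, 112, 114], [68, 94, 103], [69, 102, 100], [99, 81, 95], [111, 101, 104]]
```

Request:
{"fn": "apply_moves", "kwargs": {
  "targets": [0.3,0.01,0.01,-0.04,0,0,0,0.3,0.03,0.04,-0.06,0,0.05,0,0.3,0.05,0.07,-0.06,0,0.1,-0.02,0.3,0.075,0.1,-0.06,0,0.15,-0.03,0.3,0.1,0.13,-0.06,0,0.2,-0.04,0.3,0.125,0.165,-0.06,0.01,0.25,-0.05,0.3,0.15,0.2,-0.06,0.02,0.3,-0.06,0.3,0.175,0.23,-0.06,0.02,0.35,-0.07,0.3,0.2,0.265,-0.06,0.03,0.4,-0.08,0.3,0.225,0.3,-0.06,0.03,0.45,-0.09,0.3,0.25,0.33,-0.06,0.04,0.5,-0.1,0.3,0.275,0.365,-0.05,0.04,0.55,-0.11,0.3,0.3,0.395,-0.05,0.045,0.6,-0.11,0.3,0.325,0.43,-0.05,0.05,0.65,-0.12,0.3,0.35,0.46,-0.044,0.05,0.7,-0.13,0.3,0.375,0.495,-0.044,0.055,0.75,-0.137,0.3,0.4,0.525,-0.044,0.058,0.784,-0.137,0.3,0.409,0.539,-0.044,0.058,0.784,-0.137,0.3,0.409,0.539,-0.044,0.058,0.784,-0.137,0.3,0.409,0.539,-0.044,0.058,0.784,-0.137]
}}

```text
time: 1.77
tool_pos: [0.446, 0.0512, 0.3526]
ee_rot: [[0.734, -0.112, 0.67], [-0.081, -0.994, -0.077], [0.674, 0.002, -0.739]]
force: [0.3, 0.1, -0.3]
grip_width: 0.0614
grasp_force: 0.0
```

```bash
python3 - <<'E'
from plant import *
from h import *
c=capture('wrist');np.savez('w1.npz',**c);cv2.imwrite('pics/w1.png',cv2.resize(c['image'],(768,576)))
s=get_state();print(s['tool_pos'],s['ee_rot'].round(3),s['grip_width'],s['joint_pos'].round(2),c['position'],toS(c['position']))
H['green']=[((50,70,40),(85,255,255))]
for n in('scene','side','w1'):
    d=dict(np.load(n+'.npz'));print(n)
    b={'scene':(180,150,345,260),'side':(220,170,300,245)}.get(n,(0,0,512,384))
    for col,z in(('green',.03),('yellow',.017),('red',.085)): blobs(d,col,z,b)
E
```

```text
[0.44612052 0.05019025 0.35188796] [[ 0.735 -0.113  0.669]
 [-0.081 -0.994 -0.078]
 [ 0.673  0.003 -0.739]] 0.06120583244591922 [ 1.04 -0.54 -1.02  0.86 -0.95 -0.04] [0.3944215  0.05746581 0.51969723] [[-0.22745083  0.05982655  0.51969723]]
scene
green [249.2 206.6] [249 205   2   4   5] depth [ 0.5466 -0.0337  0.0325] plane [ 0.5458 -0.0336  0.03  ]
yellow [257.2 200.2] [256 199   3   3   6] depth [0.5232 0.0063 0.0209] plane [0.52  0.007 0.017]
yellow [276.5 233. ] [275 232   4   3   8] depth [ 0.7226 -0.0047  0.0926] plane [0.6774 0.0181 0.017 ]
yellow [270.5 234.5] [269 234   4   2   8] depth [ 0.7221 -0.024   0.0964] plane [ 0.6756 -0.0037  0.017 ]
yellow [200.8 244.1] [198 242   6   5  14] depth [ 0.6415 -0.242   0.0427] plane [ 0.6251 -0.2399  0.017 ]
red [258.5 192.5] [256 187   6  13  51] depth [0.5412 0.0034 0.0904] plane [0.5383 0.0052 0.085 ]
side
green [269.  204.4] [263 199  11  11  40] depth [ 0.5581 -0.036   0.034 ] plane [ 0.5572 -0.0328  0.03  ]
yellow [251.  206.1] [248 203   7   6  17] depth [0.523  0.0063 0.0189] plane [0.525  0.0079 0.017 ]
red [253.3 188. ] [24
[... 302 characters left out ...]
79.  255.1] [278 249   3  14  31] depth [0.5312 0.0105 0.0184] plane [0.5313 0.0102 0.017 ]
yellow [396.3 260.1] [392 254   9  14  37] depth [0.4125 0.021  0.4375] plane [ 0.5037 -0.1652  0.017 ]
yellow [284.  260.5] [282 260   5   2  10] depth [0.522  0.004  0.0184] plane [0.5222 0.0039 0.017 ]
yellow [400.8 291.7] [399 287   4  10  26] depth [0.4049 0.0218 0.4366] plane [ 0.4578 -0.158   0.017 ]
yellow [378.5 326. ] [372 326  14   1  14] depth [0.3981 0.0289 0.4362] plane [ 0.4161 -0.1133  0.017 ]
red [126.3  49.5] [109  36  34  33 758] depth [0.9103 0.2352 0.0962] plane [0.9224 0.2399 0.085 ]
red [285.6 236.6] [279 219  14  33 356] depth [0.5334 0.0049 0.0922] plane [0.537  0.0043 0.085 ]
```

View pics/w1.png

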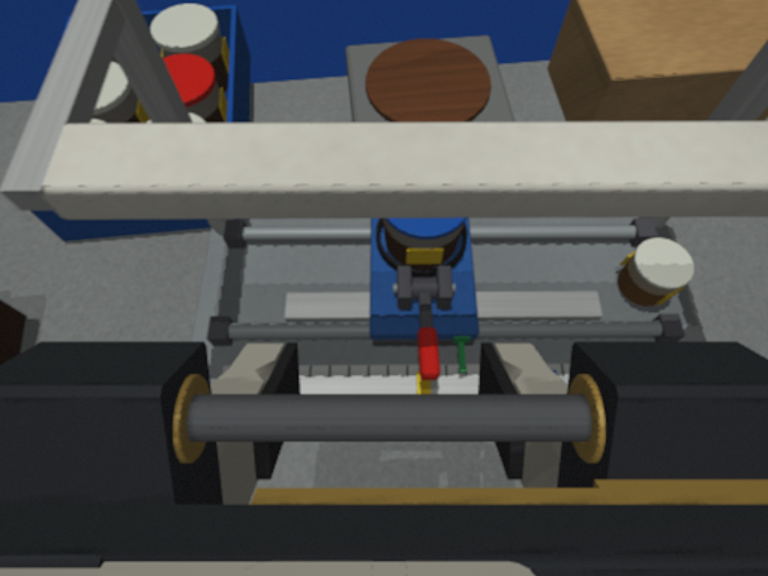

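The wrist view shows the red grip at (428,352), the green pointer tip at (462,370), and the yellow tag partly hidden behind the lever at (425,382). The lamp bar is clear ahead. Joint 3 is at its limit, so I'll go further out to a point in front of the lever.

```bash
python3 - <<'E'
from plant import *
from h import *
print(rel(get_state(),toW([-.13,.0215,.15]),tilt(45)))
E
```

```text
[-0.1023  0.0356  0.18    0.0073  0.0469 -0.0034]
```

Request:
{"fn": "apply_moves", "kwargs": {
  "targets": [0.3,-0.02,0.005,0.03,0,0.01,0,0.3,-0.035,0.01,0.06,0,0.02,0,0.3,-0.05,0.017,0.09,0,0.03,0,0.3,-0.068,0.024,0.12,0.004,0.04,0,0.3,-0.085,0.03,0.15,0.007,0.047,-0.003,0.3,-0.102,0.036,0.18,0.007,0.047,-0.003,0.3,-0.102,0.036,0.18,0.007,0.047,-0.003,0.3,-0.102,0.036,0.18,0.007,0.047,-0.003,0.3,-0.102,0.036,0.18,0.007,0.047,-0.003,0.3,-0.102,0.036,0.18,0.007,0.047,-0.003]
}}

```text
time: 2.65
tool_pos: [0.5398, 0.0254, 0.3166]
ee_rot: [[0.741, -0.106, 0.663], [-0.076, -0.994, -0.073], [0.667, 0.003, -0.745]]
force: [-0.2, -0.2, -0.7]
grip_width: 0.0614
grasp_force: 0.0
```

```bash
python3 - <<'E'
from plant import *
from h import *
H['green']=[((50,70,40),(85,255,255))]
c=capture('wrist');np.savez('w2.npz',**c);cv2.imwrite('pics/w2.png',cv2.resize(c['image'],(768,576)))
s=get_state();print(s['joint_pos'].round(2),toS(s['tool_pos']))
print('pre',rel(s,toW([-.1056,.0215,.1096]),tilt(45)),'grasp',rel(s,toW([-.0656,.0215,.0696]),tilt(45)))
P=toS(cloud(c).reshape(-1,3)).reshape(384,512,3)
for col in('red','green','yellow'):
    m=mask(c,col)>0;q=P[m];k=(np.abs(q[:,0]+.07)<.05)&(np.abs(q[:,1])<.08)&(q[:,2]<.15);q=q[k]
    if len(q): print(col,len(q),np.median(q,0).round(4),np.percentile(q,[3,97],axis=0).round(4).tolist())
E
```

```text
[ 0.5  -0.31 -1.02  1.07 -0.45  0.07] [[-0.07927121  0.04338003  0.31634589]]
pre [-0.1576  0.0212  0.1365  0.0025  0.0551  0.0023] grasp [-0.1545  0.021   0.193   0.0025  0.0551  0.0023]
red 377 [-0.0875  0.0231  0.0937] [[-0.0998, 0.0155, 0.0893], [-0.0741, 0.0306, 0.097]]
green 83 [-0.0689 -0.0149  0.0323] [[-0.0786, -0.0181, 0.0117], [-0.0598, -0.0126, 0.0343]]
```

View pics/w2.png

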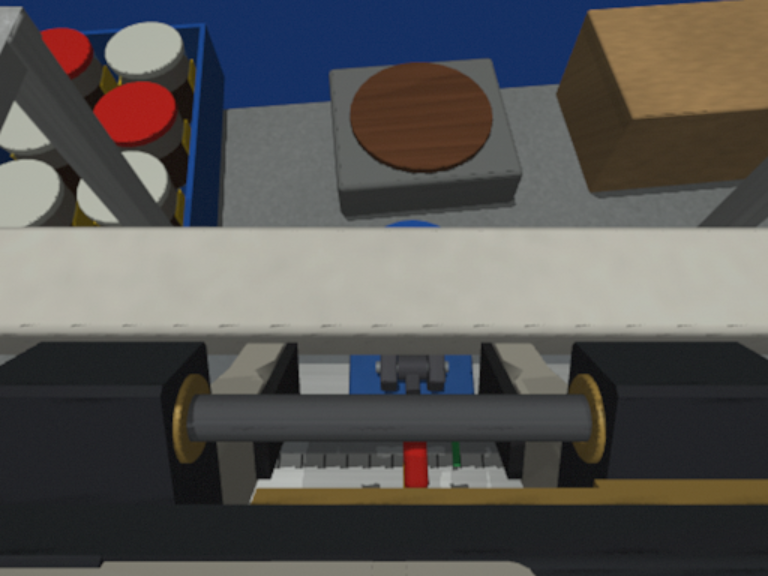

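The wrist view shows the tool sitting higher than commanded: joint 3 is at its limit and the lamp bar is at rows 225–340. I'll fit the arm geometry to find which tilted poses are reachable.

```bash
cat >fk.py <<'E'
from h import *
from scipy.optimize import least_squares
from itertools import product
Ry=lambda a:Ro.from_euler('y',a).as_matrix()
Rx=lambda a:Ro.from_euler('x',a).as_matrix()
Rz=lambda a:Ro.from_euler('z',a).as_matrix()
E0=np.array([[0,0,1],[0,-1,0],[1,0,0.]])  # tool x up, z along forearm
def fk(q,p,s4=1,s6=1):
    h,r0,L1,o,L2,d=p
    A=Rz(q[0]);B=A@Ry(q[1]);C=B@Ry(-q[2]);D=C@Rx(s4*q[3])@Ry(-q[4])
    pos=A@[r0,0,h]+B@[0,0,L1]+C@[L2,0,o]+D@[d,0,0]
    return pos,D@Rx(s6*q[5])@E0
E
python3 - <<'E'
from plant import *
from fk import *
s=get_state()
T=[([1.60809574,.359369501,.0110837946,-.000351254572,-1.22410080,-.288087938],[.16742532,.65341197,.22564458],None),
 ([1.04,-.54,-1.02,.86,-.95,-.04],[.44612052,.05019025,.35188796],[[.735,-.113,.669],[-.081,-.994,-.078],[.673,.003,-.739]]),
 (s['joint_pos'],s['tool_pos'],s['ee_rot'])]
print(s['joint_pos'])
for s4,s6 in product((1,-1),(1,-1)):
    f=lambda p:np.concatenate([fk(q,p,s4,s6)[0]-x for q,x,_ in T])
    r=least_squares(lambda p:np.r_[f(p),1e-3*(p-[.15,0,.35,0,.35,.25])],[.15,0,.35,0,.35,.25])
    print(s4,s6,r.x.round(3),np.abs(f(r.x)).max(),[np.abs(fk(q,r.x,s4,s6)[1]-R).max().round(3) for q,x,R in T[1:]])
E
```

```text
[ 0.4999001  -0.30732986 -1.01645273  1.06951298 -0.4503869   0.0724052 ]
1 1 [-1.682  1.228  0.399  0.745 -1.053 -0.558] 0.1912336588092513 [np.float64(1.063), np.float64(0.67)]
1 -1 [-1.682  1.228  0.399  0.745 -1.053 -0.558] 0.1912336588092513 [np.float64(1.063), np.float64(0.67)]
-1 1 [ 0.567  0.167  0.576 -0.152  0.347  0.601] 0.19162897198337503 [np.float64(1.078), np.float64(1.049)]
-1 -1 [ 0.567  0.167  0.576 -0.152  0.347  0.601] 0.19162897198337503 [np.float64(1.076), np.float64(1.071)]
```

```bash
cat >>fk.py <<'E'
def fk(q,p,s4=1,s3=-1):
    h,r0,L1,o,L2,d,c=p
    A=Rz(q[0]);B=A@Ry(q[1]);C=B@Ry(s3*q[2]);D=C@Ry(c)@Rx(s4*q[3])@Ry(-c-q[4])
    return A@[r0,0,h]+B@[0,0,L1]+C@[L2,0,o]+D@[d,0,0], D@Rx(-q[5]+np.pi/2)@E0
T=[([1.60809574,.359369501,.0110837946,-.000351254572,-1.22410080,-.288087938],[.16742532,.65341197,.22564458],[[.9687,-.2483,-.0003],[-.2483,-.9687,-.0016],[.0001,.0016,-1]]),
 ([1.04,-.54,-1.02,.86,-.95,-.04],[.44612052,.05019025,.35188796],[[.735,-.113,.669],[-.081,-.994,-.078],[.673,.003,-.739]]),
 ([.4999001,-.30732986,-1.01645273,1.06951298,-.4503869,.0724052],[.5398,.0254,.3166],[[.741,-.106,.663],[-.076,-.994,-.073],[.667,.003,-.745]])]
E
python3 - <<'E'
from fk import *
for s4,c0 in product((1,-1),(-1.57,-.8,0,.8,1.57)):
    g=lambda p:np.concatenate([(fk(q,p,s4)[1]-R).ravel() for q,x,R in T])
    f=lambda p:np.concatenate([fk(q,p,s4)[0]-x for q,x,_ in T])
    P0=np.array([.15,0,.35,0,.35,.25,c0])
    r=least_squares(lambda p:np.r_[f(p),g(p),1e-4*(p-P0)],P0)
    print(s4,c0,r.x.round(3),np.abs(f(r.x)).max().round(4),np.abs(g(r.x)).max().round(3))
E
```

```text
1 -1.57 [ 0.564  0.167  0.575 -0.151  0.348  0.597 -3.147] 0.1916 0.01
1 -0.8 [ 0.564  0.167  0.575 -0.151  0.348  0.597 -3.147] 0.1916 0.01
1 0 [ 0.564  0.167  0.575 -0.151  0.348  0.597  3.136] 0.1916 0.01
1 0.8 [ 0.564  0.167  0.575 -0.151  0.348  0.597  3.136] 0.1916 0.01
1 1.57 [ 0.564  0.167  0.575 -0.151  0.348  0.597  3.136] 0.1916 0.01
-1 -1.57 [ 0.564  0.167  0.575 -0.151  0.348  0.597 -0.005] 0.1916 0.01
-1 -0.8 [ 0.564  0.167  0.575 -0.151  0.348  0.597 -0.005] 0.1916 0.01
-1 0 [ 0.564  0.167  0.575 -0.151  0.348  0.597 -0.005] 0.1916 0.01
-1 0.8 [ 0.564  0.167  0.575 -0.151  0.348  0.597 -0.005] 0.1916 0.01
-1 1.57 [ 0.564  0.167  0.575 -0.151  0.348  0.597 -0.005] 0.1916 0.01
```

```bash
cat >>fk.py <<'E'
def fk(q,p):
    h,L1,o,L2,d,w,yl,r0=p
    A=Rz(q[0]);B=A@Ry(q[1]);C=B@Ry(-q[2]);D=C@Rx(-q[3])@Ry(-q[4])
    return A@[r0,yl,h]+B@[0,0,L1]+C@[L2,0,o]+D@[d,0,w], D@Rx(-q[5]+np.pi/2)@E0
def fit(sig,P0):
    f=lambda p:np.concatenate([fk(q,p)[0]-x for q,x,_ in T])
    r=least_squares(lambda p:np.r_[f(p)/.002,(p-P0)/sig],P0);return r.x,f(r.x)
E
python3 - <<'E'
from fk import *
P0=np.array([.2,.35,0,.35,.25,0,0,0])
for sig in ([.1,.1,.1,.1,.1,.1,1e-6,1e-6],[.1]*6+[1e-6,.1],[.1]*8):
    x,e=fit(np.array(sig),P0);print(x.round(3),(e*1e3).round(1))
E
```

```text
[ 0.612  0.588 -0.104  0.459  0.652  0.041 -0.     0.   ] [-191.6  -12.    29.8   21.9  -11.9  -23.7  -10.6   16.4   -6.2]
[ 0.552  0.575 -0.15   0.337  0.588 -0.011 -0.     0.188] [-191.6  -10.4   19.6    8.1   -2.2  -30.6   -0.7    3.4   10.9]
[ 0.035  0.553  0.143  0.056  0.409  0.136 -0.182  0.21 ] [ -9.5  -5.4  32.1  15.7  -3.1 -50.2  -3.    4.7  18.1]
```

```bash
cat >>fk.py <<'E'
def fk(q,p):
    h,L1,o,L2,d,w,yl,r0,wl=p
    A=Rz(q[0]);B=A@Ry(q[1]);C=B@Ry(-q[2]);D=C@Rx(-q[3])@Ry(-q[4])
    return A@[r0,yl,h]+B@[0,0,L1]+C@[L2,0,o]+D@[d,wl,w], D@Rx(-q[5]+np.pi/2)@E0
E
python3 - <<'E'
from fk import *
P0=np.array([.2,.35,0,.35,.25,0,-.1,0,-.1])
for sig in ([.1]*5+[1e-6]+[.1,1e-6,.1],[.1]*6+[.1,1e-6,.1],[.1]*9):
    x,e=fit(np.array(sig),P0);print(x.round(3),(e*1e3).round(1))
E
```

```text
[ 0.194  0.605  0.002  0.461  0.379 -0.     0.    -0.    -0.192] [ 0.1 -0.2  0.2 -0.2  0.4 -1.1  0.3 -0.3  0.9]
[ 0.194  0.605  0.002  0.462  0.379 -0.     0.    -0.    -0.192] [ 0.  -0.2  0.2 -0.3  0.4 -1.   0.3 -0.3  0.8]
[ 0.197  0.606  0.003  0.467  0.381  0.     0.002 -0.006 -0.194] [ 0.1 -0.2  0.2 -0.   0.2 -0.5  0.1 -0.1  0.3]
```

Now the arm geometry fits to 1 mm. Next I'll check IK for the working poses within the joint limits.

```bash
cat >>fk.py <<'E'
PP=np.array([.194,.605,.002,.461,.379,0,0,0,-.192])
LO=np.array([-3.07,-1.43,-1.02,-3.03,-3.05,-3.03]);HI=np.array([3.07,2.12,1.25,1.67,0,3.03])
def ik(p,R,seeds):
    out=[]
    for s in seeds:
        def f(q):
            x,Q=fk(q,PP);return np.r_[x-p,.3*Ro.from_matrix(Q.T@R).as_rotvec()]
        r=least_squares(f,np.clip(s,LO+.01,HI-.01),bounds=(LO,HI));e=np.abs(r.fun).max()
        if not any(np.abs(r.x-o[1]).max()<.05 for o in out): out.append((e,r.x))
    return sorted(out,key=lambda a:a[0])
E
python3 - <<'E'
from fk import *
rng=np.random.default_rng(0);seeds=list(LO+rng.random((25,6))*(HI-LO))+[T[0][0],T[2][0]]
def TCP(a,t,back=0,y=.022):
    g=np.array([-.082*np.cos(a),y,.062+.082*np.sin(a)]);d=np.array([np.sin(t),0,-np.cos(t)])
    return toW(g+(.019-back)*d)
for t in(30,45):
  for flip in(0,1):
    for nm,a,b in(('down',.26,0),('pre',.26,.08),('up',1.1,0)):
      R=tilt(t)@(Rz(np.pi) if flip else np.eye(3))
      s=[o for o in ik(TCP(a,np.radians(t),b),R,seeds) if o[0]<1e-3]
      print(t,flip,nm,[o[1].round(2).tolist() for o in s][:4])
E
```

```text
30 0 down []
30 0 pre []
30 0 up []
30 1 down []
30 1 pre []
30 1 up []
45 0 down [[-0.28, 0.15, -0.73, -2.17, -0.15, -2.41], [-0.1, 0.14, -0.65, -1.89, -0.0, -2.83]]
45 0 pre []
45 0 up []
45 1 down [[-0.28, 0.15, -0.73, -2.17, -0.15, 0.73], [-0.1, 0.14, -0.65, -1.89, -0.0, 0.32]]
45 1 pre []
45 1 up []
```

```bash
cat >s.py <<'E'
from fk import *
rng=np.random.default_rng(1);seeds=list(LO+rng.random((40,6))*(HI-LO))+[T[0][0],T[2][0]]
for yw in(-25,0,25):
 for t in(30,38,45,52,60):
  for flip in ((0,1) if yw==0 else (0,)):
    for nm,a,b in(('down',.26,0),('pre',.26,.08),('up',1.0,0)):
      R=Rz(np.radians(yw))@tilt(t)@(Rz(np.pi) if flip else np.eye(3))
      g=toW([-.082*np.cos(a),.022,.062+.082*np.sin(a)])
      s=ik(g+(.019-b)*R[:,2],R,seeds)
      ok=[o for o in s if o[0]<1e-3]
      print(yw,t,flip,nm,s[0][0].round(3),[o[1].round(2).tolist() for o in ok][:3],flush=True)
E
timeout 500 python3 s.py
```

```text
-25 30 0 down 0.026 []
-25 30 0 pre 0.015 []
-25 30 0 up 0.007 []
-25 38 0 down 0.032 []
-25 38 0 pre 0.032 []
-25 38 0 up 0.021 []
-25 45 0 down 0.037 []
-25 45 0 pre 0.037 []
-25 45 0 up 0.031 []
-25 52 0 down 0.043 []
-25 52 0 pre 0.041 []
-25 52 0 up 0.045 []
-25 60 0 down 0.055 []
-25 60 0 pre 0.04 []
-25 60 0 up 0.048 []
0 30 0 down 0.035 []
0 30 0 pre 0.03 []
0 30 0 up 0.024 []
0 30 1 down 0.035 []
0 30 1 pre 0.03 []
0 30 1 up 0.021 []
0 38 0 down 0.016 []
0 38 0 pre 0.043 []
0 38 0 up 0.036 []
0 38 1 down 0.016 []
0 38 1 pre 0.043 []
0 38 1 up 0.036 []
0 45 0 down 0.0 [[-0.28, 0.15, -0.73, -2.17, -0.15, -2.41], [-0.1, 0.14, -0.65, -1.89, -0.0, -2.83]]
0 45 0 pre 0.018 []
0 45 0 up 0.015 []
0 45 1 down 0.0 [[-0.28, 0.15, -0.73, -2.17, -0.15, 0.73], [-0.1, 0.14, -0.65, -1.89, -0.0, 0.32]]
0 45 1 pre 0.018 []
0 45 1 up 0.015 []
0 52 0 down 0.0 [[-0.54, 0.28, -1.0, -2.56, -0.65, -1.78]]
0 52 0 pre 0.0 [[-0.36, -0.06, -0.87, -2.16, -0.24, -2.38]]
0 52 0 up 0.0 [[-0.36, 0.12, -0.76, -2.33, -0.28, -2.2]]
0 52 1 down 0.0 [[-0.54, 0.28, -1.0, -2.56, -0.65, 1.37]]
0 52 1 pre 0.0 [[-0.3
[... 355 characters left out ...]
9, -0.16, 1.32]]
25 30 0 up 0.0 [[0.35, 0.1, -0.8, 0.06, -0.15, 1.5]]
25 38 0 down 0.0 [[0.26, 0.14, -0.71, -0.69, -0.07, 2.32]]
25 38 0 pre 0.007 []
25 38 0 up 0.001 []
25 45 0 down 0.001 [[-0.13, 0.17, -0.6, -1.36, -0.33, -3.03]]
25 45 0 pre 0.0 [[0.08, -0.06, -0.72, -0.93, -0.22, 2.67]]
25 45 0 up 0.0 [[0.09, 0.1, -0.58, -0.96, -0.21, 2.7]]
25 52 0 down 0.0 [[-0.41, 0.24, -0.66, -1.7, -0.56, -2.48]]
25 52 0 pre 0.0 [[-0.37, 0.02, -0.7, -1.44, -0.54, -2.82]]
25 52 0 up 0.0 [[-0.23, 0.14, -0.56, -1.46, -0.43, -2.89]]
25 60 0 down 0.0 [[-0.62, 0.38, -0.76, -1.9, -0.84, -2.05]]
25 60 0 pre 0.0 [[-0.7, 0.18, -0.79, -1.69, -0.84, -2.28]]
25 60 0 up 0.0 [[-0.48, 0.23, -0.64, -1.78, -0.7, -2.39]]
```

```bash
cat >s2.py <<'E'
from fk import *
base=np.array([-.36,.12,-.76,-2.33,-.28,.94])
alt=np.array([-.54,.28,-1,-2.56,-.65,1.37]);alt2=np.array([-.28,.15,-.73,-2.17,-.15,.73])
def pose(a,y,t,b=0,L=.082):
    R=tilt(t)@Rz(np.pi);return toW([-L*np.cos(a),y,.062+L*np.sin(a)])+(.019-b)*R[:,2],R
if __name__=='__main__':
  for t in(47,49,51,53,55):
    for nm,a,y,b in(('pre6',.26,.022,.06),('down',.26,.022,0),('mid',.6,.022,0),('up',.95,.022,0),('upS',.95,.06,0),('downS',.26,.06,0),('preS',.26,.06,.06)):
      s=ik(*pose(a,y,t,b),[base,alt,alt2]);print(t,nm,s[0][0].round(4),s[0][1].round(2).tolist())
E
python3 s2.py
```

```text
47 pre6 0.0066 [-0.12, -0.01, -0.74, -1.93, -0.0, 0.37]
47 down 0.0 [-0.41, 0.18, -0.84, -2.39, -0.33, 1.06]
47 mid 0.0016 [-0.15, 0.11, -0.65, -1.97, -0.03, 0.43]
47 up 0.0092 [-0.17, 0.1, -0.63, -2.04, -0.04, 0.51]
47 upS 0.0033 [-0.16, 0.11, -0.66, -2.25, -0.04, 0.72]
47 downS 0.0 [-0.38, 0.21, -0.93, -2.64, -0.42, 1.3]
47 preS 0.0013 [-0.11, -0.01, -0.75, -2.12, -0.0, 0.56]
49 pre6 0.0 [-0.2, -0.01, -0.77, -2.01, -0.08, 0.5]
49 down 0.0 [-0.48, 0.21, -0.91, -2.48, -0.46, 1.21]
49 mid 0.0 [-0.36, 0.13, -0.78, -2.3, -0.26, 0.91]
49 up 0.0026 [-0.15, 0.1, -0.62, -1.97, -0.03, 0.42]
49 upS 0.0 [-0.26, 0.11, -0.74, -2.42, -0.18, 0.96]
49 downS 0.0 [-0.41, 0.24, -0.99, -2.69, -0.54, 1.38]
49 preS 0.0 [-0.31, 0.01, -0.89, -2.4, -0.23, 0.98]
51 pre6 0.0 [-0.4, 0.01, -0.88, -2.24, -0.3, 0.88]
51 down 0.0 [-0.52, 0.25, -0.97, -2.54, -0.59, 1.32]
51 mid 0.0 [-0.44, 0.15, -0.86, -2.42, -0.4, 1.1]
51 up 0.0 [-0.33, 0.11, -0.73, -2.26, -0.22, 0.85]
51 upS 0.0 [-0.33, 0.13, -0.84, -2.56, -0.33, 1.16]
51 downS 0.0013 [-0.43, 0.27, -1.02, -2.7, -0.63, 1.41]
51 preS 0.0 [-0.4, 0.04, -0.98, -2.51, -0.39, 1.16]
53 pre6 0.0 [-0.51, 0.05, -0.96, -2.34, -0.45, 1.07]
53 down 0.0001 [-0.56, 0.3, -1.02, -2.58, -0.71, 1.41]
53 mid 0.0 [-0.49, 0.19, -0.92, -2.49, -0.52, 1.23]
53 up 0.0 [-0.41, 0.13, -0.81, -2.4, -0.37, 1.06]
53 upS 0.0 [-0.37, 0.16, -0.9, -2.64, -0.44, 1.27]
53 downS 0.0053 [-0.45, 0.28, -1.02, -2.67, -0.66, 1.4]
53 preS 0.002 [-0.44, 0.06, -1.02, -2.53, -0.48, 1.22]
55 pre6 0.001 [-0.58, 0.09, -1.02, -2.39, -0.58, 1.19]
55 down 0.0041 [-0.58, 0.32, -1.02, -2.55, -0.74, 1.4]
55 mid 0.0 [-0.53, 0.23, -0.97, -2.54, -0.64, 1.32]
55 up 0.0 [-0.46, 0.16, -0.88, -2.48, -0.49, 1.18]
55 upS 0.0 [-0.39, 0.19, -0.95, -2.68, -0.55, 1.34]
55 downS 0.0094 [-0.47, 0.29, -1.02, -2.64, -0.7, 1.4]
55 preS 0.0069 [-0.46, 0.07, -1.02, -2.49, -0.51, 1.2]
```

```bash
cat >path.py <<'E'
from fk import *
def pts(q):
    p,R=fk(q,PP);G=[p]
    for z in np.linspace(-.066,-.24,6):
        for x in(-.045,0,.045):
            for y in np.linspace(-.1,.1,5): G.append(p+R@[x,y,z])
    for y in(-.066,.066): G.append(p+R@[0,y,-.01])
    A=Rz(q[0]);B=A@Ry(q[1]);C=B@Ry(-q[2]);D=C@Rx(-q[3])@Ry(-q[4])
    e=A@[0,0,.194]+B@[0,0,.605];w=e+C@[.461,0,0];w2=w+D@[0,-.192,0]
    return np.array(G),[e,w,w2]
def lampdist(P,r=0):
    S=toS(P);lo=np.array([-.06,-.27,.27]);hi=np.array([.13,.27,.302])
    return np.linalg.norm(np.maximum(0,np.maximum(lo-S,S-hi)),axis=1).min()
def show(Q,n=6):
    for a,b in zip(Q[:-1],Q[1:]):
        print('--')
        for k in range(n+1):
            q=a+(b-a)*k/n;G,W=pts(q);p=G[0]
            print(q.round(2).tolist(),'tcp',p.round(3).tolist(),'zmin',G[:,2].min().round(3),'ymax',G[:,1].max().round(2),'xmax',G[:,0].max().round(2),'lamp',lampdist(G).round(3),'wr',W[1].round(2).tolist(),W[2].round(2).tolist())
E
python3 - <<'E'
from path import *
Q=[T[2][0],[.5,-.5,-.7,.6,-1.0,.1],[.2,-.5,-.6,-.6,-1.0,.3],[-.3,-.3,-.8,-1.6,-.7,.6],[-.4,.01,-.88,-2.24,-.3,.88]]
show([np.array(q) for q in Q],4)
E
```

```text
--
[0.5, -0.31, -1.02, 1.07, -0.45, 0.07] tcp [0.539, 0.025, 0.317] zmin 0.317 ymax 0.14 xmax 0.54 lamp 0.025 wr [0.15, 0.08, 0.47] [0.29, 0.05, 0.6]
[0.5, -0.36, -0.94, 0.95, -0.59, 0.08] tcp [0.538, -0.028, 0.365] zmin 0.365 ymax 0.11 xmax 0.55 lamp 0.065 wr [0.15, 0.08, 0.51] [0.28, 0.03, 0.64]
[0.5, -0.4, -0.86, 0.83, -0.73, 0.09] tcp [0.52, -0.075, 0.401] zmin 0.401 ymax 0.08 xmax 0.55 lamp 0.103 wr [0.15, 0.08, 0.55] [0.27, 0.0, 0.68]
[0.5, -0.45, -0.78, 0.72, -0.86, 0.09] tcp [0.491, -0.112, 0.427] zmin 0.424 ymax 0.05 xmax 0.53 lamp 0.136 wr [0.15, 0.08, 0.59] [0.26, -0.02, 0.71]
[0.5, -0.5, -0.7, 0.6, -1.0, 0.1] tcp [0.454, -0.138, 0.443] zmin 0.437 ymax 0.02 xmax 0.5 lamp 0.166 wr [0.14, 0.08, 0.63] [0.24, -0.05, 0.74]
--
[0.5, -0.5, -0.7, 0.6, -1.0, 0.1] tcp [0.454, -0.138, 0.443] zmin 0.437 ymax 0.02 xmax 0.5 lamp 0.166 wr [0.14, 0.08, 0.63] [0.24, -0.05, 0.74]
[0.42, -0.5, -0.68, 0.3, -1.0, 0.15] tcp [0.409, -0.12, 0.367] zmin 0.355 ymax -0.01 xmax 0.47 lamp 0.136 wr [0.15, 0.07, 0.64] [0.23, -0.1, 0.7]
[0.35, -0.5, -0.65, 0.0, -1.0, 0.2] tcp [0.367, -0.07, 0.312] zmin 0
[... 1155 characters left out ...]
[0.449, 0.123, 0.252] zmin 0.211 ymax 0.19 xmax 0.47 lamp 0.089 wr [0.22, -0.07, 0.55] [0.13, -0.03, 0.38]
[-0.32, -0.22, -0.82, -1.76, -0.6, 0.67] tcp [0.48, 0.098, 0.228] zmin 0.196 ymax 0.18 xmax 0.5 lamp 0.07 wr [0.23, -0.08, 0.52] [0.15, -0.01, 0.37]
[-0.35, -0.14, -0.84, -1.92, -0.5, 0.74] tcp [0.502, 0.069, 0.195] zmin 0.175 ymax 0.16 xmax 0.51 lamp 0.07 wr [0.25, -0.09, 0.5] [0.16, 0.01, 0.36]
[-0.38, -0.07, -0.86, -2.08, -0.4, 0.81] tcp [0.511, 0.038, 0.155] zmin 0.148 ymax 0.14 xmax 0.51 lamp 0.077 wr [0.26, -0.1, 0.47] [0.19, 0.03, 0.35]
[-0.4, 0.01, -0.88, -2.24, -0.3, 0.88] tcp [0.507, 0.01, 0.11] zmin 0.11 ymax 0.13 xmax 0.51 lamp 0.112 wr [0.27, -0.12, 0.44] [0.21, 0.04, 0.35]
```

Request:
{"fn": "apply_moves", "kwargs": {
  "targets": [0.3,0,0,-0.03,0,0,0,0.3,0,0,-0.06,0,0,0,0.3,0,0,-0.06,0,0,0]
}}

```text
time: 2.95
tool_pos: [0.4985, 0.0317, 0.3665]
ee_rot: [[0.738, -0.102, 0.667], [-0.076, -0.995, -0.068], [0.671, -0.001, -0.742]]
force: [1.0, 0.9, 1.5]
grip_width: 0.0614
grasp_force: 0.0
```

```bash
python3 - <<'E'
from plant import *
from path import *
s=get_state();q=s['joint_pos'];print(q.round(3),s['tool_pos'].round(4),toS(s['tool_pos']).round(3),(fk(q,PP)[0]-s['tool_pos']).round(4))
E
```

```text
[ 0.749 -0.441 -0.943  0.857 -0.73   0.158] [0.4985 0.0317 0.3665] [[-0.121  0.045  0.366]] [-0.0012 -0.002   0.0007]
```

```bash
cat >>path.py <<'E'
def rows(st,Q,f,rmax=.11,tmax=.035,jmax=.11):
    R0,p0=st['ee_rot'],st['tool_pos'];out=[];off=p0-fk(st['joint_pos'],PP)[0]
    Q=[np.array(st['joint_pos'])]+[np.array(q) for q in Q]
    for a,b in zip(Q[:-1],Q[1:]):
        F=[fk(a+(b-a)*k/20,PP) for k in range(21)]
        rot=sum(Ro.from_matrix(x[1].T@y[1]).magnitude() for x,y in zip(F,F[1:]));tr=sum(np.linalg.norm(x[0]-y[0]) for x,y in zip(F,F[1:]))
        n=int(np.ceil(max(rot/rmax,tr/tmax,np.abs(b-a).max()/jmax)))
        for k in range(1,n+1):
            p,R=fk(a+(b-a)*k/n,PP);out.append([f]+list(np.r_[R0.T@(p+off-p0),Ro.from_matrix(R0.T@R).as_rotvec()].round(3)))
    print(len(out),*[', '.join(f'{v:g}' for v in r) for r in out],sep='\n');return out
E
python3 - <<'E'
from plant import *
from path import *
s=get_state();W=[[.2,-.5,-.6,-.6,-1.0,.3]]
show([s['joint_pos']]+[np.array(w) for w in W],5);rows(s,W,.3)
E
```

```text
--
[0.75, -0.44, -0.94, 0.86, -0.73, 0.16] tcp [0.497, 0.03, 0.367] zmin 0.367 ymax 0.15 xmax 0.5 lamp 0.09 wr [0.11, 0.1, 0.52] [0.24, 0.05, 0.65]
[0.64, -0.45, -0.87, 0.57, -0.78, 0.19] tcp [0.464, -0.036, 0.329] zmin 0.327 ymax 0.09 xmax 0.5 lamp 0.09 wr [0.13, 0.09, 0.55] [0.26, -0.01, 0.64]
[0.53, -0.46, -0.81, 0.27, -0.84, 0.21] tcp [0.416, -0.059, 0.291] zmin 0.28 ymax 0.05 xmax 0.48 lamp 0.108 wr [0.14, 0.08, 0.58] [0.25, -0.07, 0.63]
[0.42, -0.48, -0.74, -0.02, -0.89, 0.24] tcp [0.37, -0.04, 0.265] zmin 0.248 ymax 0.04 xmax 0.44 lamp 0.128 wr [0.15, 0.07, 0.61] [0.23, -0.11, 0.61]
[0.31, -0.49, -0.67, -0.31, -0.95, 0.27] tcp [0.337, 0.014, 0.262] zmin 0.24 ymax 0.06 xmax 0.42 lamp 0.148 wr [0.16, 0.05, 0.65] [0.21, -0.13, 0.59]
[0.2, -0.5, -0.6, -0.6, -1.0, 0.3] tcp [0.325, 0.088, 0.291] zmin 0.265 ymax 0.1 xmax 0.4 lamp 0.171 wr [0.17, 0.03, 0.68] [0.19, -0.12, 0.57]
15
0.3, -0.012, 0.027, 0.005, -0.015, -0.049, 0.103
0.3, -0.028, 0.05, 0.009, -0.026, -0.099, 0.205
0.3, -0.045, 0.069, 0.011, -0.032, -0.148, 0.306
0.3, -0.064, 0.083, 0.011, -0.033, -0.198, 0.406
0.3, -0.084, 0.092, 0.01, -0.029, -0.248, 0.505
0.3, -0.104, 0.097, 0.008, -0.02, -0.297, 0.601
0.3, -0.123, 0.096, 0.005, -0.005, -0.346, 0.696
0.3, -0.141, 0.091, 0.001, 0.015, -0.394, 0.789
0.3, -0.157, 0.082, -0.005, 0.04, -0.442, 0.88
0.3, -0.171, 0.069, -0.011, 0.072, -0.489, 0.968
0.3, -0.181, 0.052, -0.019, 0.109, -0.534, 1.053
0.3, -0.187, 0.032, -0.028, 0.153, -0.579, 1.134
0.3, -0.19, 0.01, -0.038, 0.203, -0.622, 1.212
0.3, -0.189, -0.014, -0.05, 0.258, -0.663, 1.286
0.3, -0.183, -0.04, -0.063, 0.32, -0.702, 1.356
```

Request:
{"fn": "apply_moves", "kwargs": {
  "targets": [0.3,-0.012,0.027,0.005,-0.015,-0.049,0.103,0.3,-0.028,0.05,0.009,-0.026,-0.099,0.205,0.3,-0.045,0.069,0.011,-0.032,-0.148,0.306,0.3,-0.064,0.083,0.011,-0.033,-0.198,0.406,0.3,-0.084,0.092,0.01,-0.029,-0.248,0.505,0.3,-0.104,0.097,0.008,-0.02,-0.297,0.601,0.3,-0.123,0.096,0.005,-0.005,-0.346,0.696,0.3,-0.141,0.091,0.001,0.015,-0.394,0.789,0.3,-0.157,0.082,-0.005,0.04,-0.442,0.88,0.3,-0.171,0.069,-0.011,0.072,-0.489,0.968,0.3,-0.181,0.052,-0.019,0.109,-0.534,1.053,0.3,-0.187,0.032,-0.028,0.153,-0.579,1.134,0.3,-0.19,0.01,-0.038,0.203,-0.622,1.212,0.3,-0.189,-0.014,-0.05,0.258,-0.663,1.286,0.3,-0.183,-0.04,-0.063,0.32,-0.702,1.356,0.3,-0.183,-0.04,-0.063,0.32,-0.702,1.356,0.3,-0.183,-0.04,-0.063,0.32,-0.702,1.356]
}}

```text
time: 4.37
tool_pos: [0.3267, 0.0879, 0.2867]
ee_rot: [[0.373, -0.854, 0.364], [-0.823, -0.123, 0.554], [-0.428, -0.506, -0.749]]
force: [0.4, -0.3, 0.8]
grip_width: 0.0608
grasp_force: 0.0
```

```bash
python3 - <<'E'
from plant import *
from path import *
s=get_state();print(s['joint_pos'].round(3));W=[[-.3,-.3,-.8,-1.6,-.7,.6]]
show([s['joint_pos']]+[np.array(w) for w in W],3);rows(s,W,.3)
E
```

```text
[ 0.217 -0.505 -0.612 -0.589 -0.986  0.282]
--
[0.22, -0.5, -0.61, -0.59, -0.99, 0.28] tcp [0.323, 0.087, 0.286] zmin 0.26 ymax 0.1 xmax 0.4 lamp 0.17 wr [0.16, 0.04, 0.67] [0.19, -0.12, 0.57]
[0.04, -0.44, -0.67, -0.93, -0.89, 0.39] tcp [0.341, 0.135, 0.258] zmin 0.222 ymax 0.15 xmax 0.4 lamp 0.157 wr [0.19, 0.01, 0.63] [0.16, -0.11, 0.48]
[-0.13, -0.37, -0.74, -1.26, -0.8, 0.49] tcp [0.387, 0.152, 0.251] zmin 0.208 ymax 0.19 xmax 0.43 lamp 0.137 wr [0.21, -0.03, 0.59] [0.14, -0.08, 0.42]
[-0.3, -0.3, -0.8, -1.6, -0.7, 0.6] tcp [0.449, 0.123, 0.252] zmin 0.211 ymax 0.19 xmax 0.47 lamp 0.089 wr [0.22, -0.07, 0.55] [0.13, -0.03, 0.38]
11
0.3, -0.007, 0.002, 0.017, 0.038, -0.038, 0.075
0.3, -0.014, 0.001, 0.032, 0.081, -0.073, 0.151
0.3, -0.019, -0.002, 0.046, 0.129, -0.103, 0.23
0.3, -0.022, -0.009, 0.058, 0.182, -0.128, 0.31
0.3, -0.022, -0.017, 0.068, 0.24, -0.149, 0.392
0.3, -0.021, -0.028, 0.077, 0.301, -0.166, 0.475
0.3, -0.016, -0.04, 0.084, 0.365, -0.177, 0.56
0.3, -0.009, -0.054, 0.088, 0.433, -0.184, 0.645
0.3, 0.002, -0.067, 0.091, 0.502, -0.187, 0.732
0.3, 0.016, -0.081, 0.092, 0.574, -0.184, 0.82
0.3, 0.033, -0.094, 0.091, 0.648, -0.177, 0.908
```

Request:
{"fn": "apply_moves", "kwargs": {
  "targets": [0.3,-0.007,0.002,0.017,0.038,-0.038,0.075,0.3,-0.014,0.001,0.032,0.081,-0.073,0.151,0.3,-0.019,-0.002,0.046,0.129,-0.103,0.23,0.3,-0.022,-0.009,0.058,0.182,-0.128,0.31,0.3,-0.022,-0.017,0.068,0.24,-0.149,0.392,0.3,-0.021,-0.028,0.077,0.301,-0.166,0.475,0.3,-0.016,-0.04,0.084,0.365,-0.177,0.56,0.3,-0.009,-0.054,0.088,0.433,-0.184,0.645,0.3,0.002,-0.067,0.091,0.502,-0.187,0.732,0.3,0.016,-0.081,0.092,0.574,-0.184,0.82,0.3,0.033,-0.094,0.091,0.648,-0.177,0.908,0.3,0.033,-0.094,0.091,0.648,-0.177,0.908,0.3,0.033,-0.094,0.091,0.648,-0.177,0.908]
}}

```text
time: 5.45
tool_pos: [0.4513, 0.123, 0.2503]
ee_rot: [[-0.201, -0.508, 0.838], [-0.367, 0.832, 0.416], [-0.908, -0.224, -0.354]]
force: [-0.0, 0.9, -0.6]
grip_width: 0.0612
grasp_force: 0.0
```

```bash
python3 - <<'E'
from plant import *
from path import *
from s2 import pose
s=get_state();print(s['joint_pos'].round(3))
q=ik(*pose(.26,.022,51,.06),[[-.4,.01,-.88,-2.24,-.3,.88]])[0];print(q)
show([s['joint_pos'],q[1]],3);rows(s,[q[1]],.3)
c=capture('wrist');np.savez('w3.npz',**c);print(c['position'])
P=toS(cloud(c).reshape(-1,3)).reshape(384,512,3);H['green']=[((50,70,40),(85,255,255))]
for col in('red','green','yellow'):
    k=P[mask(c,col)>0];k=k[(np.abs(k[:,0]+.07)<.05)&(np.abs(k[:,1])<.08)&(k[:,2]<.15)]
    if len(k): print(col,len(k),np.median(k,0).round(4),np.percentile(k,[3,97],axis=0).round(4).tolist())
E
```

```text
[-0.286 -0.299 -0.796 -1.597 -0.688  0.592]
(np.float64(4.796929937376284e-09), array([-0.40327634,  0.00972429, -0.87955346, -2.24067992, -0.29504395,
        0.882214  ]))
--
[-0.29, -0.3, -0.8, -1.6, -0.69, 0.59] tcp [0.45, 0.124, 0.251] zmin 0.211 ymax 0.2 xmax 0.47 lamp 0.088 wr [0.22, -0.06, 0.55] [0.13, -0.03, 0.38]
[-0.32, -0.2, -0.82, -1.81, -0.56, 0.69] tcp [0.489, 0.089, 0.217] zmin 0.189 ymax 0.18 xmax 0.5 lamp 0.07 wr [0.24, -0.08, 0.52] [0.15, -0.0, 0.37]
[-0.36, -0.09, -0.85, -2.03, -0.43, 0.79] tcp [0.509, 0.047, 0.168] zmin 0.156 ymax 0.15 xmax 0.51 lamp 0.071 wr [0.26, -0.1, 0.48] [0.18, 0.02, 0.35]
[-0.4, 0.01, -0.88, -2.24, -0.3, 0.88] tcp [0.506, 0.008, 0.109] zmin 0.109 ymax 0.13 xmax 0.51 lamp 0.112 wr [0.27, -0.12, 0.44] [0.21, 0.04, 0.35]
8
0.3, 0.011, -0.016, 0.013, 0.063, 0.024, 0.062
0.3, 0.025, -0.031, 0.024, 0.125, 0.055, 0.126
0.3, 0.042, -0.046, 0.033, 0.186, 0.093, 0.189
0.3, 0.062, -0.06, 0.041, 0.246, 0.137, 0.253
0.3, 0.084, -0.072, 0.046, 0.303, 0.187, 0.318
0.3, 0.108, -0.082, 0.049, 0.357, 0.243, 0.384
0.3, 0.134, -0.089, 0.05, 0.409, 0.305, 0.45
0.3, 0.161, -0.094, 0.049, 0.456, 0.371, 0.518
[0.30379806 0.03019227 0.23928334]
```

Request:
{"fn": "apply_moves", "kwargs": {
  "targets": [0.3,0.011,-0.016,0.013,0.063,0.024,0.062,0.3,0.025,-0.031,0.024,0.125,0.055,0.126,0.3,0.042,-0.046,0.033,0.186,0.093,0.189,0.3,0.062,-0.06,0.041,0.246,0.137,0.253,0.3,0.084,-0.072,0.046,0.303,0.187,0.318,0.3,0.108,-0.082,0.049,0.357,0.243,0.384,0.3,0.134,-0.089,0.05,0.409,0.305,0.45,0.3,0.161,-0.094,0.049,0.456,0.371,0.518,0.3,0.161,-0.094,0.049,0.456,0.371,0.518,0.3,0.161,-0.094,0.049,0.456,0.371,0.518,0.3,0.161,-0.094,0.049,0.456,0.371,0.518]
}}

```text
time: 6.42
tool_pos: [0.5089, 0.0075, 0.1102]
ee_rot: [[-0.622, 0.103, 0.776], [0.065, 0.995, -0.08], [-0.78, 0.001, -0.625]]
force: [0.2, -0.0, 0.8]
grip_width: 0.061
grasp_force: 0.0
```

```bash
python3 - <<'E'
from plant import *
from path import *
from s2 import pose
s=get_state();print(s['joint_pos'].round(3),toS(s['tool_pos']).round(4),s['ee_rot'].round(3))
print('grasp',rel(s,*pose(.26,.022,51)))
c=capture('wrist');np.savez('w3.npz',**c);cv2.imwrite('pics/w3.png',cv2.resize(c['image'],(640,480)))
P=toS(cloud(c).reshape(-1,3)).reshape(384,512,3);H['green']=[((50,70,40),(85,255,255))]
for col in('red','green','yellow'):
    k=P[mask(c,col)>0];k=k[(np.abs(k[:,0]+.07)<.05)&(np.abs(k[:,1])<.08)&(k[:,2]<.15)]
    if len(k): print(col,len(k),np.median(k,0).round(4),np.percentile(k,[3,97],axis=0).round(4).tolist())
E
```

```text
[-0.399  0.01  -0.872 -2.236 -0.294  0.874] [[-0.1083  0.0222  0.1102]] [[-0.622  0.103  0.776]
 [ 0.065  0.995 -0.08 ]
 [-0.78   0.001 -0.625]]
grasp [ 0.0031 -0.0004  0.0586  0.0026  0.0053  0.0008]
red 778 [-0.1017  0.0227  0.091 ] [[-0.1038, 0.0149, 0.0839], [-0.0964, 0.0305, 0.0968]]
green 636 [-0.049  -0.0148  0.0336] [[-0.0795, -0.0231, 0.0205], [-0.0465, -0.0078, 0.0443]]
yellow 363 [-0.0989  0.0254  0.0186] [[-0.1044, 0.0172, 0.0162], [-0.0784, 0.0298, 0.0194]]
```

View pics/w3.png

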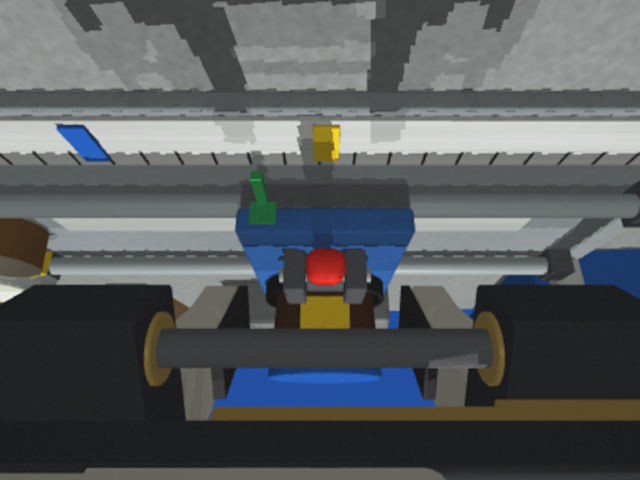

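The wrist view from below shows the red grip end at (325,266), midway between the fingers. The pointer tip is at (256,175) and the yellow tag at (326,142). I'll move in and grip.

Request:
{"fn": "apply_moves", "kwargs": {
  "targets": [0.3,0.001,0,0.015,0.002,0.004,0,0.3,0.002,0,0.03,0.002,0.004,0,0.3,0.003,0,0.045,0.002,0.004,0,0.3,0.003,0,0.058,0.002,0.004,0,0.3,0.003,0,0.058,0.002,0.004,0,1,0.003,0,0.058,0.002,0.004,0,1,0.003,0,0.058,0.002,0.004,0,1,0.003,0,0.058,0.002,0.004,0,1,0.003,0,0.058,0.002,0.004,0,1,0.003,0,0.058,0.002,0.004,0,1,0.003,0,0.058,0.002,0.004,0]
}}

```text
time: 7.38
tool_pos: [0.5519, 0.002, 0.0713]
ee_rot: [[-0.626, 0.109, 0.772], [0.069, 0.994, -0.084], [-0.777, 0.0, -0.63]]
force: [-0.4, 0.6, 0.8]
grip_width: 0.0268
grasp_force: 0.0
```

```bash
python3 - <<'E'
from plant import *
from path import *
from s2 import pose
s=get_state();print(s['joint_pos'].round(3),toS(s['tool_pos']).round(4),toS(s['tool_pos']-.019*s['ee_rot'][:,2]).round(4),s['force'],s['grip_width'],s['grasp_force'])
g=toS(s['tool_pos']-.019*s['ee_rot'][:,2])[0];r=np.hypot(g[0],g[2]-.062);a0=np.arctan2(g[2]-.062,-g[0]);print('r,a0',r,a0)
R0=s['ee_rot']
for a in np.linspace(.08,.8,10):
    d=r*np.array([np.cos(a0)-np.cos(a0+a),0,np.sin(a0+a)-np.sin(a0)]);print(a.round(2),(R0.T@(np.c_[X,Y,Z]@d)).round(4))
E
```

```text
[-0.517  0.25  -0.964 -2.539 -0.575  1.313] [[-0.065   0.0213  0.0713]] [[-0.0798  0.0213  0.0832]] [-0.40562297  0.61083671  0.7538036 ] 0.026788196814067976 0.0
r,a0 0.08252961262931081 0.2600541210061517
0.08 [-0.0061  0.     -0.0025]
0.16 [-0.0124  0.     -0.0044]
0.24 [-0.0189  0.     -0.0059]
0.32 [-0.0254  0.0001 -0.0068]
0.4 [-0.032   0.0001 -0.0072]
0.48 [-0.0386  0.0001 -0.0071]
0.56 [-0.0452  0.0001 -0.0064]
0.64 [-0.0517  0.0001 -0.0052]
0.72 [-0.058   0.0001 -0.0035]
0.8 [-0.0643  0.0002 -0.0013]
```

Still closing; I'll wait a little for the grip, then lift along the arc.

Request:
{"fn": "apply_moves", "kwargs": {
  "targets": [1,0,0,0,0,0,0,1,0,0,0,0,0,0,1,0,0,0,0,0,0,1,0,0,0,0,0,0,1,-0.003,0,-0.0013,0,0,0,1,-0.006,0,-0.0025,0,0,0,1,-0.0092,0,-0.0035,0,0,0,1,-0.0124,0,-0.0044,0,0,0]
}}

```text
time: 8.05
tool_pos: [0.5543, 0.0013, 0.0804]
ee_rot: [[-0.632, 0.11, 0.767], [0.071, 0.994, -0.085], [-0.772, 0.001, -0.636]]
force: [6.6, 0.1, -15.5]
grip_width: 0.0179
grasp_force: 30.0
```

Request:
{"fn": "apply_moves", "kwargs": {
  "targets": [1,-0.0032,0,-0.0008,0,0,0,1,-0.0065,0,-0.0015,0,0,0,1,-0.0097,0,-0.002,0,0,0,1,-0.013,0,-0.0024,0,0,0,1,-0.0163,0,-0.0027,0,0,0,1,-0.0196,0,-0.0028,0,0,0,1,-0.0229,0,-0.0028,0,0,0,1,-0.0262,0,-0.0027,0,0,0,1,-0.0295,0,-0.0024,0,0,0,1,-0.0328,0,-0.002,0,0,0,1,-0.036,0,-0.0015,0,0,0,1,-0.0393,0,-0.0008,0,0,0,1,-0.0425,0,0,0,0,0,1,-0.0456,0,0.0009,0,0,0,1,-0.0488,0,0.002,0,0,0,1,-0.0512,0,0.0028,0,0,0,1,-0.0512,0,0.0028,0,0,0]
}}

```text
time: 9.47
tool_pos: [0.5877, -0.0023, 0.119]
ee_rot: [[-0.63, 0.11, 0.769], [0.069, 0.994, -0.085], [-0.773, -0.0, -0.634]]
force: [-11.0, -1.5, 4.9]
grip_width: 0.0181
grasp_force: 30.0
```

```bash
python3 - <<'E'
from plant import *
from path import *
s=get_state();g=toS(s['tool_pos']-.019*s['ee_rot'][:,2])[0];print(s['joint_pos'].round(3),g,'a',np.arctan2(g[2]-.062,-g[0])-.26,s['force'].round(1),s['grasp_force'])
print((s['ee_rot'].T@Y).round(3))
c=capture('wrist');np.savez('w4.npz',**c);cv2.imwrite('pics/w4.png',cv2.resize(c['image'],(640,480)))
E
```

```text
[-0.276  0.1   -0.683 -2.18  -0.156  0.722] [-0.0436533   0.02080528  0.13105654] a 0.7470800961066255 [-11.   -1.5   4.9] 29.994806349277496
[ 0.003  1.    -0.004]
```

View pics/w4.png

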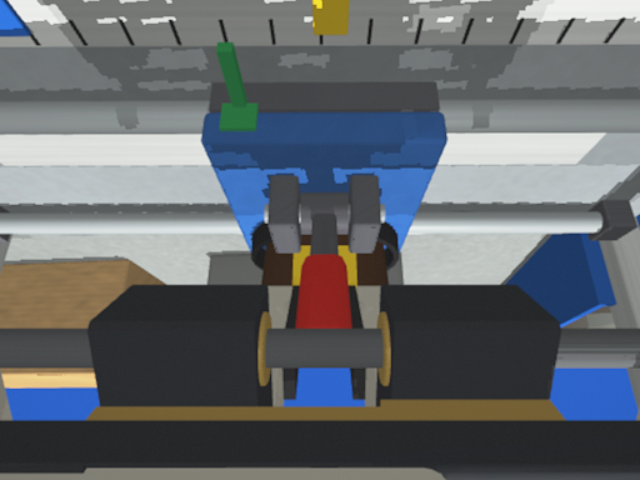

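The lever is up about 0.75 rad. The pointer tip is at (226,45) and the tag at (331,18). Next is the slide towards +y.

Request:
{"fn": "apply_moves", "kwargs": {
  "targets": [1,0,0.001,0,0,0,0,1,0,0.003,0,0,0,0,1,0,0.006,0,0,0,0,1,0,0.009,0,0,0,0,1,0,0.012,0,0,0,0,1,0,0.015,0,0,0,0,1,0,0.018,0,0,0,0,1,0,0.021,0,0,0,0,1,0,0.024,0,0,0,0,1,0,0.027,0,0,0,0,1,0,0.03,0,0,0,0,1,0,0.033,0,0,0,0,1,0,0.035,0,0,0,0,1,0,0.037,0,0,0,0,1,0,0.038,0,0,0,0,1,0,0.038,0,0,0,0,1,0,0.038,0,0,0,0]
}}

```text
time: 10.93
tool_pos: [0.5917, 0.0359, 0.119]
ee_rot: [[-0.63, 0.109, 0.768], [0.07, 0.994, -0.084], [-0.773, 0.001, -0.634]]
force: [-11.0, 2.0, 6.0]
grip_width: 0.0178
grasp_force: 30.0
```

```bash
cat >meas.py <<'E'
from h import *
H['green']=[((50,70,40),(85,255,255))];H['yellow']=[((18,120,60),(35,255,255))]
def meas(c):
    v,u=np.nonzero(mask(c,'green'));S=toS(onplane(c,np.c_[u,v],.030));D=toS(cloud(c)[v,u])
    k=(np.abs(S[:,0]+.07)<.014)&(np.abs(S[:,1])<.09)&(np.abs(D[:,2]-.03)<.012);S=S[k]
    for lo in np.arange(-.084,-.056,.004):
        b=S[(S[:,0]>=lo)&(S[:,0]<lo+.004)]
        if len(b)>3: print('ptr x',lo.round(3),'y',b[:,1].min().round(4),b[:,1].max().round(4),'mid',((b[:,1].min()+b[:,1].max())/2).round(4))
    v,u=np.nonzero(mask(c,'yellow'));D=toS(cloud(c)[v,u]);k=(D[:,2]<.03)&(np.abs(D[:,1])<.09)&(np.abs(D[:,0]+.095)<.03)
    S=toS(onplane(c,np.c_[u,v][k],.019))
    if len(S): print('tag n',len(S),'x',S[:,0].min().round(4),S[:,0].max().round(4),'y',np.percentile(S[:,1],[1,99]).round(4),'mid',np.percentile(S[:,1],[1,99]).mean().round(4))
E
python3 - <<'E'
from plant import *
from meas import *
s=get_state();g=toS(s['tool_pos']-.019*s['ee_rot'][:,2])[0];print(s['joint_pos'].round(3),g,'a',np.arctan2(g[2]-.062,-g[0])-.26,s['force'].round(1))
for n in('wrist','side'):
    c=capture(n);np.savez(n+'5.npz',**c);print(n);meas(c)
print('w3');meas(dict(np.load('w3.npz')))
cv2.imwrite('pics/w5.png',cv2.resize(np.load('wrist5.npz')['image'],(640,480)))
E
```

```text
[-0.314  0.126 -0.803 -2.534 -0.279  1.112] [-0.04368606  0.05919981  0.13103118] a 0.7465752253463724 [-11.   2.   6.]
wrist
ptr x -0.084 y 0.0188 0.0245 mid 0.0217
ptr x -0.08 y 0.0178 0.0247 mid 0.0212
ptr x -0.076 y 0.0174 0.0247 mid 0.0211
ptr x -0.072 y 0.0175 0.0247 mid 0.0211
ptr x -0.068 y 0.0174 0.0246 mid 0.021
ptr x -0.064 y 0.0174 0.0247 mid 0.0211
ptr x -0.06 y 0.0172 0.0247 mid 0.0209
tag n 797 x -0.0904 -0.0749 y [0.0172 0.0307] mid 0.024
side
tag n 35 x -0.1048 -0.0771 y [0.0158 0.0285] mid 0.0222
w3
ptr x -0.084 y -0.0171 -0.0116 mid -0.0144
ptr x -0.08 y -0.0177 -0.0118 mid -0.0148
ptr x -0.076 y -0.0183 -0.0117 mid -0.015
ptr x -0.072 y -0.0187 -0.0117 mid -0.0152
ptr x -0.068 y -0.0194 -0.0115 mid -0.0155
ptr x -0.064 y -0.0194 -0.0115 mid -0.0154
ptr x -0.06 y -0.0193 -0.0117 mid -0.0155
tag n 588 x -0.1075 -0.0752 y [0.0169 0.0299] mid 0.0234
```

View pics/w5.png

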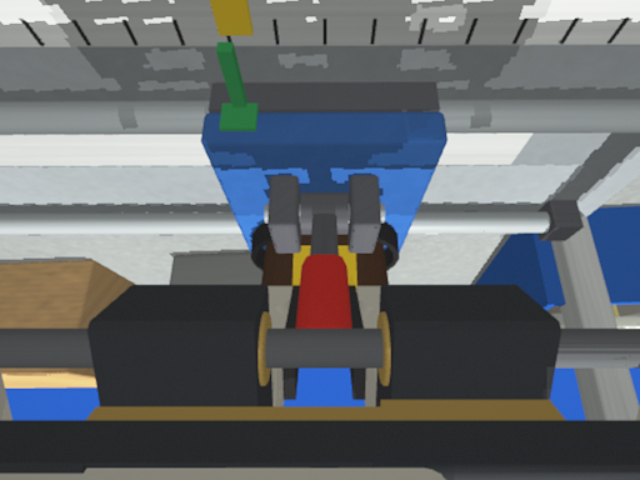

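```bash
python3 - <<'E'
from meas import *
for n in('w4','w3','wrist5'):
    c=dict(np.load(n+'.npz'));print(n,toS(c['position']).round(3));meas(c)
    m=mask(c,'yellow');D=toS(cloud(c).reshape(-1,3)).reshape(384,512,3);g=mask(c,'green')
    for nm,mm,z in(('green',g,.03),('yellow',m,.019)):
        k=(mm>0)&(np.abs(D[...,1])<.09)&(D[...,2]<.037)&(D[...,0]<-.062);d=D[k];print(nm,'depth med',np.median(d,0).round(4),np.percentile(d,[2,98],axis=0).round(4).tolist())
E
```

```text
w4 [[-0.198  0.022  0.162]]
ptr x -0.084 y -0.0197 -0.0139 mid -0.0168
ptr x -0.08 y -0.0207 -0.0138 mid -0.0172
ptr x -0.076 y -0.021 -0.0138 mid -0.0174
ptr x -0.072 y -0.021 -0.0138 mid -0.0174
ptr x -0.068 y -0.021 -0.0138 mid -0.0174
ptr x -0.064 y -0.021 -0.0138 mid -0.0174
ptr x -0.06 y -0.0212 -0.0138 mid -0.0175
tag n 781 x -0.0901 -0.0752 y [0.0168 0.03  ] mid 0.0234
green depth med [-0.0732 -0.0167  0.0328] [[-0.08, -0.02, 0.0283], [-0.0624, -0.0139, 0.0342]]
yellow depth med [-0.0829  0.0234  0.0186] [[-0.0898, 0.0169, 0.0174], [-0.0749, 0.0299, 0.0197]]
w3 [[-0.278  0.022  0.152]]
ptr x -0.084 y -0.0171 -0.0116 mid -0.0144
ptr x -0.08 y -0.0177 -0.0118 mid -0.0148
ptr x -0.076 y -0.0183 -0.0117 mid -0.015
ptr x -0.072 y -0.0187 -0.0117 mid -0.0152
ptr x -0.068 y -0.0194 -0.0115 mid -0.0155
ptr x -0.064 y -0.0194 -0.0115 mid -0.0154
ptr x -0.06 y -0.0193 -0.0117 mid -0.0155
tag n 588 x -0.1075 -0.0752 y [0.0169 0.0299] mid 0.0234
green depth med [-0.0746 -0.0144  0.033 ] [[-0.08, -0.0175, 0.0287], [-0.063, -0.0117, 0.0338]]
yellow depth med [-0.0928  0.0235  0.0186] [[-0.1043, 0.017, 0.016], [-0.0761, 0.0299, 0.0195]]
wrist5 [[-0.198  0.06   0.162]]
ptr x -0.084 y 0.0188 0.0245 mid 0.0217
ptr x -0.08 y 0.0178 0.0247 mid 0.0212
ptr x -0.076 y 0.0174 0.0247 mid 0.0211
ptr x -0.072 y 0.0175 0.0247 mid 0.0211
ptr x -0.068 y 0.0174 0.0246 mid 0.021
ptr x -0.064 y 0.0174 0.0247 mid 0.0211
ptr x -0.06 y 0.0172 0.0247 mid 0.0209
tag n 797 x -0.0904 -0.0749 y [0.0172 0.0307] mid 0.024
green depth med [-0.0734  0.0218  0.0328] [[-0.0799, 0.0184, 0.0283], [-0.0626, 0.0245, 0.0341]]
yellow depth med [-0.083   0.0238  0.0186] [[-0.0901, 0.0173, 0.0174], [-0.075, 0.0305, 0.0199]]
```

Once freed, the carriage had shifted 2.3 mm. In this view the pointer tip is at (226,45) and the tag's centre at (232,18), so it needs another 2.5 mm.

Request:
{"fn": "apply_moves", "kwargs": {
  "targets": [1,0,0.001,0,0,0,0,1,0,0.002,0,0,0,0,1,0,0.0025,0,0,0,0,1,0,0.0025,0,0,0,0,1,0,0.0025,0,0,0,0]
}}

```text
time: 11.45
tool_pos: [0.592, 0.0383, 0.119]
ee_rot: [[-0.631, 0.109, 0.768], [0.07, 0.994, -0.084], [-0.773, 0.0, -0.634]]
force: [-11.5, 0.2, 6.9]
grip_width: 0.0177
grasp_force: 30.0
```

```bash
python3 - <<'E'
from plant import *
from meas import *
from fk import *
from s2 import pose
s=get_state();g=toS(s['tool_pos']-.019*s['ee_rot'][:,2])[0];print(g,s['force'].round(1));a0=np.arctan2(g[2]-.062,-g[0]);r=np.hypot(g[0],g[2]-.062);print(a0-.26,r)
meas(capture('wrist'))
q=s['joint_pos']
for t in(48.5,49.5,50.5):
    qq=q
    for a in(.9,.7,.5,.35,.25):
        o=ik(*pose(a,g[1],t,0,r),[qq])[0];qq=o[1];print(t,a,o[0].round(4),o[1].round(2))
R0=s['ee_rot'];n=16
for k in range(1,n+1):
    a=a0+(.24-a0)*k/n;t=50.6-1.4*k/n
    p,R=pose(a,g[1],t,0,r);
    w=Ro.from_matrix(R0.T@R).as_rotvec();print(a.round(3),(R0.T@(p-s['tool_pos'])).round(4),w.round(3))
E
```

```text
[-0.04368029  0.06166066  0.13102646] [-11.5   0.2   6.9]
0.7466041000610448 0.08168610671803483
ptr x -0.084 y 0.0212 0.027 mid 0.0241
ptr x -0.08 y 0.0202 0.0271 mid 0.0237
ptr x -0.076 y 0.0198 0.027 mid 0.0234
ptr x -0.072 y 0.0198 0.027 mid 0.0234
ptr x -0.068 y 0.0199 0.027 mid 0.0234
ptr x -0.064 y 0.0198 0.0271 mid 0.0235
ptr x -0.06 y 0.0196 0.0271 mid 0.0234
tag n 797 x -0.0904 -0.0749 y [0.0172 0.0308] mid 0.024
48.5 0.9 0.0 [-0.25  0.11 -0.74 -2.41 -0.17  0.95]
48.5 0.7 0.0 [-0.32  0.13 -0.83 -2.53 -0.28  1.12]
48.5 0.5 0.0 [-0.36  0.17 -0.9  -2.61 -0.38  1.24]
48.5 0.35 0.0 [-0.38  0.21 -0.95 -2.66 -0.46  1.32]
48.5 0.25 0.0 [-0.4   0.24 -0.98 -2.69 -0.52  1.37]
49.5 0.9 0.0 [-0.3   0.12 -0.8  -2.51 -0.25  1.08]
49.5 0.7 0.0 [-0.34  0.15 -0.87 -2.58 -0.34  1.19]
49.5 0.5 0.0 [-0.38  0.18 -0.93 -2.64 -0.44  1.29]
49.5 0.35 0.0 [-0.4   0.22 -0.98 -2.68 -0.52  1.36]
49.5 0.25 0.0 [-0.41  0.26 -1.01 -2.71 -0.58  1.4 ]
50.5 0.9 0.0 [-0.33  0.13 -0.84 -2.57 -0.32  1.16]
50.5 0.7 0.0 [-0.36  0.16 -0.9  -2.62 -0.4   1.25]
50.5 0.5 0.0 [-0.39  0.2  -0.96 -2.67 -0.5   1.33]
50.5 0
[... 278 characters left out ...]
54 -0.     -0.0035] [-0.003  0.007 -0.003]
0.767 [ 0.0193 -0.     -0.0039] [-0.003  0.008 -0.003]
0.719 [ 0.0232 -0.     -0.0041] [-0.003  0.01  -0.003]
0.671 [ 0.0272 -0.     -0.0041] [-0.003  0.011 -0.003]
0.623 [ 0.0311 -0.     -0.004 ] [-0.003  0.013 -0.003]
0.575 [ 0.035  -0.0001 -0.0036] [-0.003  0.014 -0.003]
0.527 [ 0.0389 -0.0001 -0.0031] [-0.003  0.016 -0.003]
0.48 [ 0.0428 -0.0001 -0.0024] [-0.003  0.017 -0.003]
0.432 [ 0.0467 -0.0001 -0.0015] [-0.003  0.019 -0.003]
0.384 [ 0.0504 -0.0001 -0.0004] [-0.003  0.02  -0.003]
0.336 [ 0.0542 -0.0001  0.0009] [-0.003  0.022 -0.003]
0.288 [ 0.0578 -0.0001  0.0023] [-0.003  0.023 -0.003]
0.24 [ 0.0614 -0.0001  0.0039] [-0.003  0.025 -0.003]
```

Request:
{"fn": "apply_moves", "kwargs": {
  "targets": [1,0.0038,0,-0.0011,0,0.002,0,1,0.0076,0,-0.0021,0,0.004,0,1,0.0115,0,-0.0029,0,0.005,0,1,0.0154,0,-0.0035,0,0.007,0,1,0.0193,0,-0.0039,0,0.008,0,1,0.0232,0,-0.0041,0,0.01,0,1,0.0272,0,-0.0041,0,0.011,0,1,0.0311,0,-0.004,0,0.013,0,1,0.0311,0,-0.004,0,0.013,0]
}}

```text
time: 12.25
tool_pos: [0.575, 0.0398, 0.1019]
ee_rot: [[-0.631, 0.11, 0.768], [0.071, 0.994, -0.084], [-0.772, 0.002, -0.635]]
force: [0.6, 1.4, 7.3]
grip_width: 0.0176
grasp_force: 30.0
```

```bash
cat >st.py <<'E'
from plant import *
from meas import *
from fk import *
from s2 import pose
s=get_state();g=toS(s['tool_pos']-.019*s['ee_rot'][:,2])[0];print(s['joint_pos'].round(2),g.round(4),s['force'].round(1));a0=np.arctan2(g[2]-.062,-g[0]);r=np.hypot(g[0],g[2]-.062);print('clamp',a0-.26,r)
meas(capture('wrist'))
R0=s['ee_rot'];n=10
for k in range(1,n+1):
    a=a0+(.23-a0)*k/n;d=.082*np.array([np.cos(a0)-np.cos(a),0,np.sin(a)-np.sin(a0)]);print(a.round(3),(R0.T@(np.c_[X,Y,Z]@d)).round(4))
E
python3 st.py
```

```text
[-0.36  0.16 -0.9  -2.63 -0.4   1.26] [-0.0607  0.0613  0.114 ] [0.6 1.4 7.3]
clamp 0.44804665928797993 0.07989753503239323
ptr x -0.084 y 0.0212 0.0269 mid 0.024
ptr x -0.08 y 0.0198 0.0268 mid 0.0233
ptr x -0.076 y 0.0195 0.0269 mid 0.0232
ptr x -0.072 y 0.0194 0.0269 mid 0.0232
ptr x -0.068 y 0.0194 0.0269 mid 0.0232
ptr x -0.064 y 0.019 0.027 mid 0.023
ptr x -0.06 y 0.0192 0.0269 mid 0.023
tag n 1398 x -0.1063 -0.0753 y [0.0172 0.0308] mid 0.024
0.66 [ 0.0039 -0.      0.    ]
0.612 [ 0.0078 -0.      0.0002]
0.565 [ 0.0117 -0.      0.0006]
0.517 [ 0.0156 -0.0001  0.0012]
0.469 [ 0.0195 -0.0001  0.0019]
0.421 [ 0.0233 -0.0001  0.0029]
0.373 [ 0.027  -0.0001  0.004 ]
0.326 [ 0.0307 -0.0001  0.0053]
0.278 [ 0.0343 -0.0001  0.0068]
0.23 [ 0.0379 -0.0001  0.0084]
```

Pointer is at about 0.0235 and the tag at 0.0240, so I'll add a 0.5 mm nudge and go fully down.

Request:
{"fn": "apply_moves", "kwargs": {
  "targets": [1,0.0039,0.0005,0,0,0.002,0,1,0.0078,0.0005,0.0002,0,0.004,0,1,0.0117,0.0005,0.0006,0,0.006,0,1,0.0156,0.0005,0.0012,0,0.008,0,1,0.0195,0.0005,0.0019,0,0.01,0,1,0.0233,0.0005,0.0029,0,0.012,0,1,0.027,0.0005,0.004,0,0.014,0,1,0.0307,0.0005,0.0053,0,0.015,0,1,0.0343,0.0005,0.0068,0,0.015,0,1,0.0375,0.0005,0.0082,0,0.015,0,1,0.0375,0.0005,0.0082,0,0.015,0,1,0.0375,0.0005,0.0082,0,0.015,0]
}}

```text
time: 13.3
tool_pos: [0.5583, 0.0416, 0.0679]
ee_rot: [[-0.642, 0.11, 0.759], [0.071, 0.994, -0.084], [-0.763, 0.0, -0.646]]
force: [8.7, 2.5, 0.3]
grip_width: 0.0179
grasp_force: 30.0
```

```bash
python3 st.py
```

```text
[-0.41  0.27 -1.01 -2.73 -0.6   1.42] [-0.0773  0.0614  0.0801] [8.7 2.5 0.3]
clamp -0.029456162358623278 0.0793802036811555
ptr x -0.084 y 0.0211 0.0272 mid 0.0242
ptr x -0.08 y 0.0201 0.0271 mid 0.0236
ptr x -0.076 y 0.0194 0.0271 mid 0.0232
ptr x -0.072 y 0.0189 0.0272 mid 0.0231
ptr x -0.068 y 0.0187 0.0272 mid 0.0229
ptr x -0.064 y 0.0187 0.0271 mid 0.0229
ptr x -0.06 y 0.0188 0.027 mid 0.0229
tag n 1070 x -0.108 -0.0752 y [0.0174 0.031 ] mid 0.0242
0.23 [ 0. -0.  0.]
0.23 [ 0. -0.  0.]
0.23 [ 0. -0.  0.]
0.23 [ 0. -0.  0.]
0.23 [ 0. -0.  0.]
0.23 [ 0. -0.  0.]
0.23 [ 0. -0.  0.]
0.23 [ 0. -0.  0.]
0.23 [ 0. -0.  0.]
0.23 [ 0. -0.  0.]
```

Request:
{"fn": "apply_moves", "kwargs": {
  "targets": [1,0.0015,0,0.0005,0,0,0,1,0.003,0,0.001,0,0,0,1,0.003,0,0.001,0,0,0]
}}

```text
time: 13.6
tool_pos: [0.5582, 0.0416, 0.0671]
ee_rot: [[-0.64, 0.108, 0.761], [0.07, 0.994, -0.082], [-0.765, 0.001, -0.644]]
force: [0.5, 3.3, 16.9]
grip_width: 0.0177
grasp_force: 30.0
```

It is against the down stop (17 N reaction). Now I'll relax, open and back straight out.

Request:
{"fn": "apply_moves", "kwargs": {
  "targets": [1,-0.002,0,0,0,0,0,0.3,-0.002,0,0,0,0,0,0.3,-0.002,0,0,0,0,0,0.3,-0.002,0,0,0,0,0,0.3,-0.002,0,0,0,0,0,0.3,-0.002,0,0,0,0,0,0.3,-0.002,0,0,0,0,0,0.3,-0.002,0,-0.005,0,0,0,0.3,-0.002,0,-0.02,0,0,0,0.3,-0.002,0,-0.035,0,0,0,0.3,-0.002,0,-0.05,0,0,0,0.3,-0.002,0,-0.06,0,0,0,0.3,-0.002,0,-0.06,0,0,0]
}}

```text
time: 14.68
tool_pos: [0.5098, 0.047, 0.106]
ee_rot: [[-0.646, 0.108, 0.755], [0.07, 0.994, -0.082], [-0.76, -0.0, -0.65]]
force: [0.6, 0.9, 0.3]
grip_width: 0.0612
grasp_force: 0.0
```

```bash
python3 - <<'E'
from plant import *
from meas import *
s=get_state();print(s['force'].round(1),s['grip_width'],toS(s['tool_pos']).round(3))
c=capture('wrist');meas(c);cv2.imwrite('pics/w6.png',cv2.resize(c['image'],(640,480)))
k=toS(cloud(c)[mask(c,'red')>0]);k=k[(np.abs(k[:,0]+.07)<.05)&(np.abs(k[:,1]-.06)<.08)&(k[:,2]<.16)];print('red',np.median(k,0).round(4),np.percentile(k,[3,97],axis=0).round(4).tolist())
c=capture('side')
k=toS(cloud(c)[mask(c,'red')>0]);k=k[(np.abs(k[:,0]+.07)<.05)&(np.abs(k[:,1]-.06)<.08)&(k[:,2]<.16)];print('red side',len(k),np.percentile(k,[3,50,97],axis=0).round(4).tolist())
E
```

```text
[0.6 0.9 0.3] 0.06118845788285584 [[-0.112  0.062  0.106]]
ptr x -0.084 y 0.0214 0.0269 mid 0.0242
ptr x -0.08 y 0.0208 0.0268 mid 0.0238
ptr x -0.076 y 0.0197 0.0269 mid 0.0233
ptr x -0.072 y 0.0197 0.0269 mid 0.0233
ptr x -0.068 y 0.0195 0.027 mid 0.0233
ptr x -0.064 y 0.0193 0.027 mid 0.0231
ptr x -0.06 y 0.0191 0.0268 mid 0.0229
tag n 574 x -0.1075 -0.0755 y [0.0173 0.0308] mid 0.024
red [-0.1019  0.0615  0.0903] [[-0.104, 0.0536, 0.083], [-0.0944, 0.0693, 0.096]]
red side 46 [[-0.0902, 0.0519, 0.081], [-0.0738, 0.0585, 0.0886], [-0.0584, 0.067, 0.0948]]
```

View pics/w6.png

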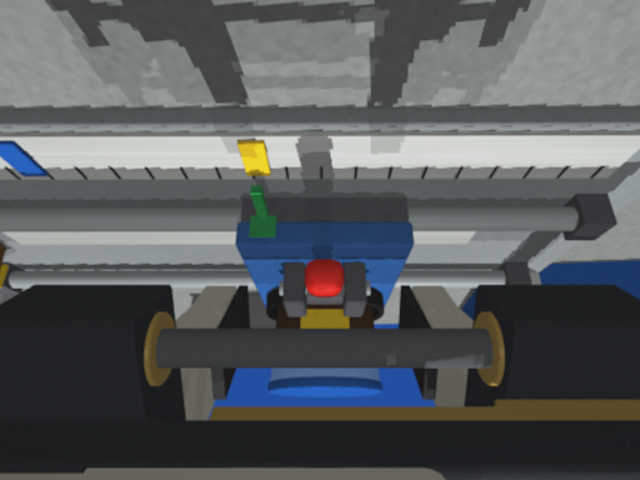

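The pointer tip at (257,190) lines up with the yellow tag at (254,157) to well under 1 mm. The lever is back at its original down position, and the gripper is clear of everything.

```bash
python3 -c "
from plant import *
print(sign_off())"
```

```text
the job is handed in; nothing more can be done
None
```

The job is handed in at about 15 s: the lever was swung up about 0.75 rad, the carriage was slid until its green pointer stood within about 0.5 mm of the yellow tag's centre, and the lever was pressed back down to its stop to clamp it, with the gripper then backed clear and no contact with the lamp bar or loose items seen or felt.

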